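# Pack backup cartridges the right way round and set the held one aside

### The arm

A 6-joint arm with a two-finger parallel gripper is mounted at the origin on a cart in front of the work surface, level with it; the furniture and walls round the work are solid. World frame = base frame: x ahead of the robot, y to its left, z up, the work surface at z = 0. Lengths are in m, angles in rad, forces in N, time in s.
With the tool pointing down it reaches from about 0.25 to 0.775 m from the base axis. Payload 4 kg.
Tool frame: the origin (TCP) lies at the very end of the fingers, on their centre line; the grasp point (between the pads) lies 19 mm behind it; z points along the fingers, y is the line along which they close (so a half turn about z gives the same grasp; the last joint's range is limited). The gripper opens to 94 mm and grips with 3 to 60 N. Pads are 16 mm wide; open, the fingers measure 119 mm over their backs; the gripper's body (75 mm by 177 mm) begins 78 mm behind the grasp point.
Start: joints at [-1.375, 0.087, 1.371, -0, 1.684, -0.103], TCP at [0.162, -0.526, 0.206] pointing down, gripper open.
Joint ranges: [-3.1, 3.1], [-0.76, 2.03], [0.27, 2.55], [-1.08, 4.22], [0.17, 2.65], [-2.57, 2.57]. Speed limits (rad/s): [2.79, 2.79, 3.14, 3.14, 3.14, 3.14].

### API

Orientations are given as [roll, pitch, yaw] about the fixed x, y, z axes, in that order (R = Rz(yaw) Ry(pitch) Rx(roll)).
In Python, from bench import robot gives the robot as it stands. The module is installed in compiled form; this text tells all that it offers.
- The arm moves only by the tool move_arm, never from a script. Its argument "deltas" is one flat list of numbers, 7 for each row, row after row: the turn, a rotation vector about the tool's x, y, z in rad, then the shift along the tool's x, y, z in cm, then the closure, from -1 (fully open) to 1 (shut). A call has 1 to 8 rows; each row is the pose to reach, as a shift and turn from the pose commanded when the call began, along the tool's axes at that moment; what a row does not reach only later rows make up. A row lasts 1/10 s, in which the tool goes at most 50 mm and 8.59 degrees, less where a joint would pass 70% of its speed; a pose out of reach is approached as far as the arm can. A call with a gripper value outside its range is refused whole. The fingers move at their own pace and stop on an object; the grip force is fixed at half the most. Time passes only in rows, so rows that repeat a pose let the fingers close. It gives the time, the measured TCP pose, the force, the opening and the grip force at its end, in the units of the state.
- robot.get_obs(): the state, without advancing time (a new reading comes with each control period).
- robot.snapshot(name): name is "side" or "top" or "wrist"; returns a dict with "image" (420x560x3 uint8, red, green, blue), "depth" (420x560 float32, m along the optical axis (not along the pixel's ray), 0 where there is no reading), "fov_y" (degrees; the focal length in pixels is half the picture's height over the tangent of half this angle, whatever the lens; pixels are square), "cx", "cy" (the principal point, pixels), "origin" and "orientation" of the camera in the world; the wrist camera has in their place "T_tool_cam" (4x4, takes a point from camera to tool coordinates, whose origin is the TCP and whose axes are the flange's). Camera axes: x right, y up, looking along -z (the intrinsics and any distortion apply to the point x, -y, -z); pixel columns grow to the right and rows downward; lengths in m; the calibration is good to about 2 mm. The wrist camera is an equidistant fisheye: a pixel r from the principal point sees the ray r / f radians off the axis. A picture is of the moment at which its call begins: read the wrist's pose just before it.
- robot.close_job(): hands the job in; it is judged then, once.
The state is a dict: "time": time; "joint_positions": joint angles; "qvel": joint speeds; "joint_torque": joint torques, N m; "tool_pos": TCP position; "ee_rot": TCP orientation; "wrist_force": force on the tool from outside, world axes, zero at the start; "wrist_torque": the same for the moment, N m; "width": finger opening in m; "finger_force": force on a finger pad.
Only numpy, scipy, OpenCV 4.12 (cv2) and the standard library are available. Lean on these libraries where they do the work, as an engineer would, in place of code of your own. Each camera call takes 0.05 s, during which the arm holds its last target. There are 200 camera calls.

### The job

Pack the loose backup cartridges for collection: the two plain ones go into the two empty bays of the three-bay carrier, and the one with the metal hold tag on its label edge goes into the single cradle. Every cartridge has to sit fully home on its long edge with the label edge up and its cut corner down on the wedge of its bay, as the one already packed does. Leave that one seated and the other things on the counter where they are.

Things in the scene. Friction and masses are not known exactly. Their poses are not given: they have to be found in the camera images.
- cartridge_a: Plain black backup cartridge, 116 long x 24 thick x 84 mm high when on its long edge, 0.17 kg, one corner cut off at 45 degrees by 24 mm (the +X, -Z corner), paper label on the upper (+Z) long edge. Starts stood on end, 116 mm tall, cut-corner end DOWN, label edge facing the robot or its right-hand side. Origin: middle of its volume. Body +X along the length to the cut-corner end, Y through the thickness, +Z to the label edge. 
- cartridge_b: The same plain cartridge, 116x24x84 mm, 0.17 kg, cut at the +X, -Z corner. Starts on its long edge, label edge up, turned any way. Origin: middle of its volume. Body +X along the length to the cut-corner end, Y through the thickness, +Z to the label edge. 
- cartridge_held: The same cartridge with a hold tag: a thin metal flag 22 mm wide (along X), 3 mm thick, 19 mm high, standing up from the label edge 41 mm from the middle towards -X. Starts stood on end, 116 mm tall, cut-corner end UP, label edge facing the robot or its right-hand side. Origin: middle of its volume. Body +X along the length to the cut-corner end, Y through the thickness, +Z to the label edge. 
- cartridge_packed: The same plain cartridge already packed the right way in the carrier's middle bay; stays there. Origin: middle of its volume. Body +X along the length to the cut-corner end, Y through the thickness, +Z to the label edge. 
- carrier: Fixed grey tray 144x162 mm, three parallel bays, wedge ends away from the robot, side by side 58 mm apart (along its Y). Bay inside 126x29 mm, floor 5 mm above the counter, side walls to 31 mm with flared lips, end walls to 28 mm (the -X one slopes outward as a lead-in). At each bay's +X end a 45 degree wedge fills the bottom corner, so that a cartridge goes down only with its cut corner there. Origin: middle of the underside.
- cradle: Fixed grey single holder 144x58 mm with one bay of the same shape, for the tagged cartridge. Origin: middle of the underside; wedge at its +X end, which points back towards the robot's side.
- bay_left (a point): Pose that a cartridge's frame has when fully home in the carrier's empty left bay (its +Y side): origin 47 mm above the counter, +X along the bay to its wedge end, +Z up. Site, turns with the carrier. 
- bay_right (a point): Pose that a cartridge's frame has when fully home in the carrier's empty right bay (its -Y side): origin 47 mm above the counter, +X along the bay to its wedge end, +Z up. Site, turns with the carrier. 
- cradle_bay (a point): Pose that a cartridge's frame has when fully home in the single cradle: origin 47 mm above the counter, +X along the bay to its wedge end, +Z up. Site, turns with the cradle. 
- bay_left_wedge (a point): Middle of a correctly seated cartridge's cut face in the carrier left bay, 17 mm above the counter: just on the wedge at the +X end of that bay.
- bay_right_wedge (a point): Middle of a correctly seated cartridge's cut face in the carrier right bay, 17 mm above the counter: just on the wedge at the +X end of that bay.
- cradle_bay_wedge (a point): Middle of a correctly seated cartridge's cut face in the cradle, 17 mm above the counter: just on the wedge at the +X end of that bay.
- cartridge_a_cut (a point): Middle of this cartridge's 45 degree cut face: 46 mm towards +X and 30 mm towards -Z from its origin.
- cartridge_b_cut (a point): Middle of this cartridge's 45 degree cut face: 46 mm towards +X and 30 mm towards -Z from its origin.
- cartridge_held_cut (a point): Middle of this cartridge's 45 degree cut face: 46 mm towards +X and 30 mm towards -Z from its origin.
- stapler: Bystander, to be left alone: black desk stapler 142x32x59 mm; the front edge of a wall shelf hangs about 0.45 m above it and runs parallel to the counter edge. Origin: middle of its underside.
- tape_cassette: Bystander, to be left alone: grey label-tape cassette 46x64x18 mm lying flat. Origin: middle of its underside.
- calculator: Bystander, to be left alone: desk calculator 138x86x22 mm. Origin: middle of its underside.
- correction_tape: Bystander, to be left alone: correction-tape mouse 39x88x14 mm. Origin: middle of its underside.
- pen: Bystander, to be left alone: black pen 145 mm long, 9 mm thick. Origin: middle of its underside.
- marker: Bystander, to be left alone: white marker with black cap, 135 mm long, 16 mm thick. Origin: middle of its underside.
- eraser: Bystander, to be left alone: sleeved eraser 23x58x13 mm. Origin: middle of its underside.
Mind the look-alikes: they are no part of the job. What is shaped like the cartridge_b but blue is not meant.

How it is judged:
At the end, for the whole second after the job is handed in: a plain cartridge in each outer carrier bay, the tagged one in the cradle; each within 8 mm of its seated place, its cut face within 10 mm of the wedge place, upright within 4 degrees and at rest; the packed one upright and moved under 7 mm; no listed bystander moved by 30 mm ((((distance between cartridge_a and bay_left below 0.008 m and distance between cartridge_a_cut and bay_left_wedge below 0.01 m and angle between cartridge_a's own z axis and vertical below 0.07 rad) and (distance between cartridge_b and bay_right below 0.008 m and distance between cartridge_b_cut and bay_right_wedge below 0.01 m and angle between cartridge_b's own z axis and vertical below 0.07 rad)) or ((distance between cartridge_a and bay_right below 0.008 m and distance between cartridge_a_cut and bay_right_wedge below 0.01 m and angle between cartridge_a's own z axis and vertical below 0.07 rad) and (distance between cartridge_b and bay_left below 0.008 m and distance between cartridge_b_cut and bay_left_wedge below 0.01 m and angle between cartridge_b's own z axis and vertical below 0.07 rad))) and distance between cartridge_held and cradle_bay below 0.008 m and distance between cartridge_held_cut and cradle_bay_wedge below 0.01 m and angle between each of cartridge_held, cartridge_packed's own z axis and vertical below 0.07 rad and distance of cartridge_packed from where it was at the start of the episode below 0.007 m and linear speed of each of cartridge_a, cartridge_b, cartridge_held, cartridge_packed below 0.02 m/s and distance of each of stapler, tape_cassette, calculator, correction_tape, pen, marker, eraser from where it was at the start of the episode below 0.03 m); the robot touches nothing.
It fails at once if the packed cartridge is taken out of its bay or pushed 15 mm out of place (distance of cartridge_packed from where it was at the start of the episode above 0.015 m).
It also fails if it takes over 72 s, if anything falls off the work surface, if the arm or the gripper's body presses on something with over 40 N, if the wrist force passes 120 N, or if a joint passes its speed limit or range.

## Working session

There is one attempt and no reset: what is moved stays moved. The work goes in short steps, Python scripts to look and compute and a tool call to move; the robot and the scene stay as the last step left them, time stands still between calls to the robot, and variables do not carry over. Pictures are saved under pics/ and viewed, at most 10 in all, crops included, and the job is handed in when it is done.

Besides the shell and the picture viewer there is one more tool, called after ">>>" in YAML: its name, and indented under it one key for each argument. move_arm: Moves the arm, as the interface text tells. Its arguments: {"type":"object","properties":{"deltas":{"type":"array","items":{"type":"number"}}},"required":["deltas"]}

```bash
mkdir -p pics; cat > h.py <<'E'
import numpy as np, cv2
from scipy.spatial.transform import Rotation as R
from bench import robot
def snap(n):
    o=robot.get_obs(); s=robot.snapshot(n); s['obs']=o; return s
def save(s,name): cv2.imwrite(f'pics/{name}.png',s['image'][:,:,::-1])
def rot(v):
    v=np.array(v,float)
    if v.shape==(3,3): return v
    return (R.from_euler('xyz',v) if v.size==3 else R.from_quat(v)).as_matrix()
E
python3 - <<'E'
from h import *
print(robot.get_obs())
for n in('top','side','wrist'):
    s=snap(n); save(s,n+'0'); np.savez(n+'0.npz',**{k:v for k,v in s.items() if k!='obs'})
    print(n,{k:v for k,v in s.items() if k not in('image','depth','obs')})
E
```

```text
{'time': 0.0, 'joint_positions': array([-1.37509209e+00,  8.79368681e-02,  1.37223286e+00, -3.77757284e-05,
        1.68359916e+00, -1.03088356e-01]), 'qvel': array([-3.31737640e-04,  8.39171714e-04, -2.17768784e-05, -9.12082416e-04,
        8.52942809e-04,  3.35109426e-04]), 'joint_torque': array([-6.70698828e-04, -3.40182281e+01, -3.02429080e+01,  7.17560481e-02,
        3.29865539e-02, -1.58444573e-04]), 'tool_pos': array([ 0.16178381, -0.5250954 ,  0.20432495]), 'ee_rot': array([-3.13942411e+00, -1.86601354e-04,  2.98788182e-01]), 'wrist_force': array([0.4165564 , 0.52626302, 0.09870723]), 'wrist_torque': array([ 0.01152928, -0.05638445,  0.03656581]), 'finger_force': 0.0, 'width': 0.094030553505056}
top {'fov_y': 49.01845673243456, 'cx': 278.31075617482367, 'cy': 209.61261061882055, 'origin': array([ 0.33587198, -0.02695713,  1.46126221]), 'orientation': array([ 8.47890500e-02, -1.32371751e-03, -1.58611810e+00])}
side {'fov_y': 49.34493484525532, 'cx': 289.4086338684539, 'cy': 203.31477786551886, 'origin': array([ 0.36248753, -0.89125272,  1.08402305]), 'orientation': array([ 0.72356487,  0.01651636, -0.14583568])}
wrist {'fov_y': 65.70646984690485, 'cx': 278.0598673334328, 'cy': 214.14913746854262, 'T_tool_cam': array([[ 2.79651860e-04,  9.57339824e-01,  2.88964330e-01,
         8.43928149e-02],
       [ 9.99999890e-01, -1.58617560e-04, -4.42272312e-04,
        -1.11262199e-04],
       [-3.77570080e-04,  2.88964422e-01, -9.57339762e-01,
        -1.79428583e-01],
       [ 0.00000000e+00,  0.00000000e+00,  0.00000000e+00,
         1.00000000e+00]])}
```

View pics/top0.png

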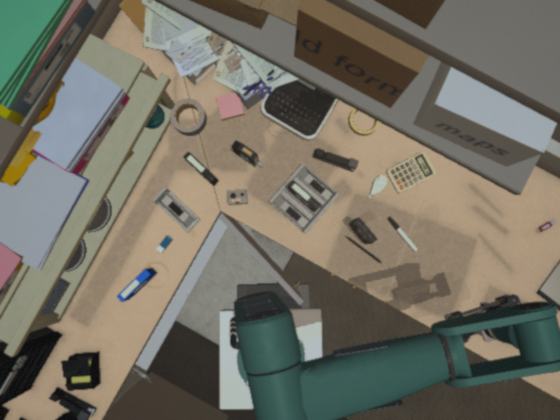

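View pics/side0.png

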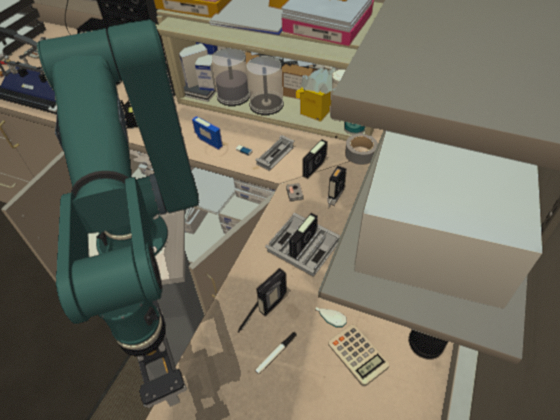

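Top view: carrier at (303,197) with the packed one at (297,187), cradle at (177,208). The cartridge candidates are (200,168) on its edge, standing ones at (245,152) and (362,230), and a blue look-alike at (137,284). Side view shows the same: (315,158), (337,183), (272,291), and blue at (207,132). I'll enlarge these to tell them apart.

```bash
python3 - <<'E'
from h import *
t=np.load('top0.npz')['image'];s=np.load('side0.npz')['image']
def c(im,x,y,w=33): return cv2.resize(im[y-w:y+w,x-w:x+w],(266,290),interpolation=cv2.INTER_CUBIC)
a=np.hstack([c(t,200,168),c(t,245,152),c(t,362,230)]);b=np.hstack([c(s,315,158),c(s,337,183),c(s,272,291)])
cv2.imwrite('pics/crops.png',np.vstack([a,b])[:,:,::-1])
E
```

```text
(no output)
```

View pics/crops.png

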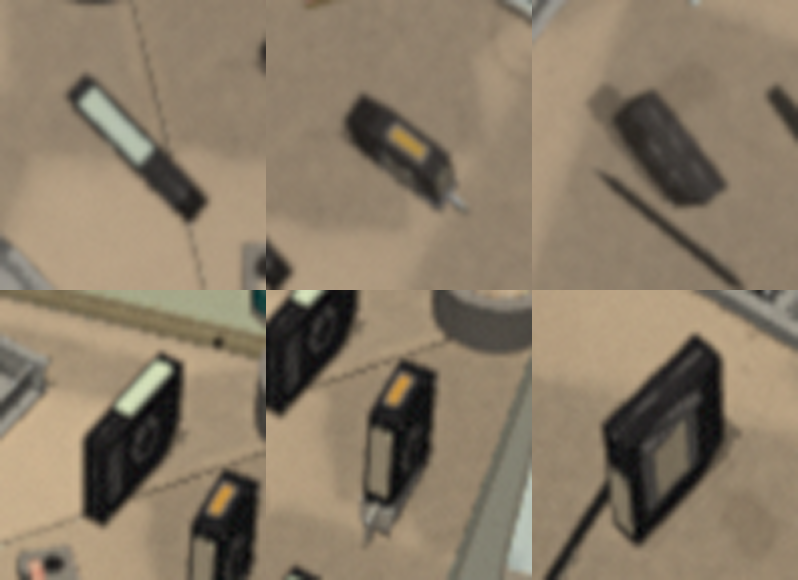

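Candidates: (200,168) is plain, on its edge with a white label on top, so it is cartridge_b. (245,152) stands on end with the metal tag at its foot, so it is cartridge_held. (362,230) stands on end with no tag, so it is cartridge_a. The (137,284) one is the blue look-alike. Next I measure.

```bash
cat >> h.py <<'E'
def pts(s):
    "world point per pixel from depth (top/side)"
    H,W=s['depth'].shape; f=H/2/np.tan(np.radians(float(s['fov_y']))/2)
    u,v=np.meshgrid(np.arange(W),np.arange(H)); d=s['depth']
    p=np.stack([(u-s['cx'])/f*d,-(v-s['cy'])/f*d,-d],-1)
    return p@rot(s['orientation']).T+s['origin']
def ray(s,u,v,z):
    H=s['depth'].shape[0]; f=H/2/np.tan(np.radians(float(s['fov_y']))/2)
    d=rot(s['orientation'])@np.array([(u-s['cx'])/f,-(v-s['cy'])/f,-1]); o=np.array(s['origin'])
    return o+d*(z-o[2])/d[2]
def rect(p):
    (c,wh,a)=cv2.minAreaRect((p[:,:2]*1000).astype(np.float32)); 
    if wh[0]<wh[1]: wh=wh[::-1]; a+=90
    return np.round(c,1),np.round(wh,1),round((a+90)%180-90,1)
E
python3 - <<'E'
from h import *
S={n:dict(np.load(n+'0.npz')) for n in('top','side')}
for n,L in (('top',dict(b=(200,168),held=(245,152),a=(362,230),packed=(297,187),carrier=(303,197),cradle=(177,208))),('side',dict(b=(315,158),held=(337,183),a=(272,291),packed=(304,235),carrier=(304,240),cradle=(276,152)))):
    P=pts(S[n]); 
    for k,(u,v) in L.items():
        w=40; q=P[v-w:v+w,u-w:u+w].reshape(-1,3); c=S[n]['image'][v-w:v+w,u-w:u+w].reshape(-1,3)
        z0=np.median(q[:,2])
        near=np.hypot(*(q[:,:2]-ray(S[n],u,v,.05)[:2]).T)<.11
        if k in('carrier','cradle'): m=near&(q[:,2]>.018)&(q[:,2]<.045)
        else:
            m=near&(q[:,2]>.05); top=np.percentile(q[m][:,2],90); m=near&(abs(q[:,2]-top)<.012)
        print(n,k,'counter',z0.round(4),m.sum(),'z',np.percentile(q[m][:,2],[10,50,90]).round(3),*rect(q[m]))
E
```

```text
top b counter 0.0015 302 z [0.081 0.085 0.089] [587.8 207.6] [116.8  24.3] 45.9
top held counter 0.0012 190 z [0.112 0.116 0.121] [629.   64.9] [72.2 24. ] 54.3
top a counter 0.0011 245 z [0.112 0.116 0.12 ] [ 386.5 -282.9] [84.5 24.8] 39.0
top packed counter 0.0033 313 z [0.085 0.089 0.094] [ 496.7 -109. ] [115.6  25.1] 48.2
top carrier counter 0.0032 965 z [0.022 0.028 0.033] [ 494.6 -111.1] [161.4 152.9] -42.1
top cradle counter 0.0016 377 z [0.022 0.028 0.033] [441.2 311.1] [153.5 118. ] 46.4
side b counter 0.0016 222 z [0.076 0.082 0.084] [591.8 205. ] [120.9  26.3] 45.6
side held counter 0.002 146 z [0.107 0.114 0.117] [628.8  57.3] [64.5 25. ] 54.1
side a counter -0.0006 340 z [0.109 0.114 0.116] [ 389.  -285.5] [84.5 26.8] 38.5
side packed counter 0.0028 326 z [0.082 0.087 0.09 ] [ 499.7 -111.5] [118.3  24.6] 48.2
side carrier counter 0.0031 944 z [0.021 0.027 0.032] [ 497.4 -114.1] [161.1 155.6] -41.9
side cradle counter -0.0005 252 z [0.02  0.025 0.03 ] [504.5 257.3] [168.5 153.8] -37.7
```

```bash
python3 - <<'E'
from h import *
S={n:dict(np.load(n+'0.npz')) for n in('top','side')}
for n,(u,v) in (('top',(177,208)),('side',(276,152))):
    P=pts(S[n]); c=ray(S[n],u,v,.028)[:2]
    m=(np.hypot(P[...,0]-c[0],P[...,1]-c[1])<.095)&(P[...,2]>.012)&(P[...,2]<.045)
    k,l,st,ce=cv2.connectedComponentsWithStats(m.astype(np.uint8)); i=1+st[1:,4].argmax()
    print(n,'cradle',c,st[i],*rect(P[l==i]), np.percentile(P[l==i][:,2],[50,90]))
P=pts(S['top']);I=S['top']['image'].astype(int)
for k,(u,v) in dict(b=(200,168),packed=(297,187)).items():
    q=P[v-25:v+25,u-25:u+25].reshape(-1,3);c=I[v-25:v+25,u-25:u+25].reshape(-1,3)
    m=(q[:,2]>.07)&(c.min(1)>110); print(k,'label centroid',q[m].mean(0).round(3),m.sum())
# shelf
for n in S:
    P=pts(S[n]); m=(P[...,2]>.4)&(P[...,2]<.62)&(P[...,0]>.3)
    m&=S[n]['image'].astype(int).ptp(-1)<40 if hasattr(np.ndarray,'ptp') else (S[n]['image'].max(-1)-S[n]['image'].min(-1)<40)
    q=P[m]
    for d in(-35,-30,-27,-25,-20):pass
    a=np.radians(-27); 
    for y in np.arange(-.8,.6,.1):
        w=q[abs(q[:,1]-y)<.03]
        if len(w)>20: j=w[w[:,0].argsort()][5]; print(n,'shelf y%.1f'%y,'xmin',j.round(3),'z',np.percentile(w[:,2],[5,50]).round(2))
E
```

```text
top cradle [0.46751116 0.28555154] [152 187  48  46 410] [463.8 289.6] [153.5  57.4] 46.6 [0.0278902  0.03303192]
side cradle [0.46954875 0.27371156] [255 135  40  33 330] [467.4 286.7] [158.3  57.9] 45.9 [0.02362824 0.02891037]
b label centroid [0.59  0.211 0.129] 126
packed label centroid [ 0.503 -0.098  0.111] 129Traceback (most recent call last):
  File "<stdin>", line 15, in <module>
AttributeError: `ptp` was removed from the ndarray class in NumPy 2.0. Use np.ptp(arr, ...) instead.
```

>>> move_arm:
  deltas: [0,0,0,0,0,-12,-1,0,0,0,0,0,-12,-1,0,0,0,0,0,-12,-1]

```text
time: 0.45
tool_pos: [0.1621, -0.5263, 0.3306]
ee_rot: [3.135, 0.001, 0.299]
wrist_force: [0.3, -0.2, 0.5]
width: 0.0943
finger_force: 0.0
```

```bash
python3 - <<'E'
from h import *
S={n:dict(np.load(n+'0.npz')) for n in('top','side')}
for n in S:
    P=pts(S[n]); q=P[(P[...,2]>.35)&(P[...,2]<.7)&(P[...,0]>.3)]
    for y in np.arange(-.7,.6,.15):
        w=q[(abs(q[:,1]-y)<.03)]; w=w[w[:,0].argsort()]
        if len(w)>20: print(n,'y%.2f'%y,w[[3,20]].round(3).tolist(),len(w))
print(robot.get_obs()['joint_positions'].round(3), robot.get_obs()['tool_pos'])
E
```

```text
top y-0.55 [[0.445, -0.543, 0.479], [0.449, -0.538, 0.467]] 966
top y-0.40 [[0.512, -0.429, 0.47], [0.516, -0.423, 0.47]] 3032
top y-0.25 [[0.598, -0.277, 0.48], [0.602, -0.275, 0.488]] 2824
top y-0.10 [[0.684, -0.129, 0.482], [0.689, -0.122, 0.487]] 2780
top y0.05 [[0.771, 0.021, 0.484], [0.774, 0.027, 0.67]] 1277
top y0.20 [[0.856, 0.172, 0.474], [0.861, 0.18, 0.469]] 261
top y0.35 [[0.525, 0.373, 0.353], [0.548, 0.371, 0.353]] 4801
top y0.50 [[0.301, 0.514, 0.35], [0.305, 0.497, 0.352]] 4750
side y-0.70 [[0.662, -0.67, 0.481], [0.664, -0.671, 0.482]] 3128
side y-0.55 [[0.447, -0.546, 0.473], [0.449, -0.548, 0.475]] 14562
side y-0.40 [[0.516, -0.428, 0.484], [0.522, -0.418, 0.484]] 2189
side y-0.25 [[0.604, -0.278, 0.483], [0.61, -0.268, 0.485]] 97
side y0.35 [[0.609, 0.38, 0.427], [0.616, 0.377, 0.446]] 1404
side y0.50 [[0.303, 0.525, 0.378], [0.313, 0.517, 0.381]] 863
[-1.375  0.094  1.117  0.     1.923 -0.103] [ 0.16207604 -0.52633345  0.3305909 ]
```

>>> move_arm:
  deltas: [0,0,0,0,-20,0,-1,0,0,0,0,-20,0,-1,0,0,0,0,-20,0,-1,0,0,0,0,-20,0,-1]

```text
time: 0.85
tool_pos: [0.1026, -0.3326, 0.3249]
ee_rot: [-3.141, -0.0, 0.299]
wrist_force: [-0.0, 1.0, 1.0]
width: 0.0943
finger_force: 0.0
```

```bash
python3 - <<'E'
from h import *
o=robot.get_obs()
print(o['joint_positions'].round(4), o['tool_pos'],o['ee_rot'])
E
```

```text
[-1.4349e+00 -3.5440e-01  1.5252e+00 -1.0000e-04  1.9717e+00 -1.6320e-01] [ 0.10255915 -0.33261929  0.32494293] [-3.14068805e+00 -2.49462474e-05  2.99055532e-01]
```

>>> move_arm:
  deltas: [0,0,-0.25,31.2,-18.6,4,-1,0,0,-0.25,31.2,-18.6,4,-1,0,0,-0.25,31.2,-18.6,4,-1,0,0,-0.25,31.2,-18.6,4,-1,0,0,-0.25,31.2,-18.6,4,-1,0,0,-0.25,31.2,-18.6,4,-1,0,0,-0.25,31.2,-18.6,4,-1,0,0,-0.25,31.2,-18.6,4,-1]

```text
time: 1.65
tool_pos: [0.3478, -0.061, 0.2843]
ee_rot: [-3.139, 0.0, 0.556]
wrist_force: [0.0, -1.5, -0.4]
width: 0.0941
finger_force: 0.0
```

>>> move_arm:
  deltas: [0,0,-0.254,34.8,-10.3,8,-1,0,0,-0.254,34.8,-10.3,8,-1,0,0,-0.254,34.8,-10.3,8,-1,0,0,-0.254,34.8,-10.3,8,-1,0,0,-0.254,34.8,-10.3,8,-1,0,0,-0.254,34.8,-10.3,8,-1,0,0,-0.254,34.8,-10.3,8,-1,0,0,-0.254,34.8,-10.3,8,-1]

```text
time: 2.45
tool_pos: [0.5904, 0.2075, 0.2019]
ee_rot: [-3.139, 0.003, 0.805]
wrist_force: [0.5, -0.1, -0.0]
width: 0.0941
finger_force: 0.0
```

```bash
cat >> h.py <<'E'
def wpts(s):
    "world points of the wrist fisheye from depth"
    H,W=s['depth'].shape; f=H/2/np.tan(np.radians(float(s['fov_y']))/2)
    u,v=np.meshgrid(np.arange(W),np.arange(H)); x=u-s['cx'];y=v-s['cy'];r=np.hypot(x,y)+1e-9;th=r/f;d=s['depth']
    k=np.tan(th)/r*d
    p=np.stack([x*k,-y*k,-d,np.ones_like(d)],-1)@s['T_tool_cam'].T
    return p[...,:3]@rot(s['obs']['ee_rot']).T+s['obs']['tool_pos']
E
python3 - <<'E'
from h import *
s=snap('wrist'); save(s,'w1'); P=wpts(s); print(s['obs']['tool_pos'],s['obs']['ee_rot'],s['obs']['joint_positions'].round(4))
m=(abs(P[...,2]-.084)<.014)&(np.hypot(P[...,0]-.589,P[...,1]-.207)<.08)
print(m.sum(),rect(P[m]),np.median(P[m][:,2]),'counter',np.median(P[(P[...,2]<.02)&(P[...,2]>-.03)][:,2]))
L=m&(s['image'].min(-1)>110); print('label',P[L].mean(0),L.sum())
E
```

```text
[0.59038919 0.20749623 0.20185483] [-3.13878262e+00  3.10213358e-03  8.05485389e-01] [2.4700e-01 2.6120e-01 1.1773e+00 7.0000e-04 1.7072e+00 1.0124e+00]
2864 (array([590.3, 207. ]), array([115.5,  23.9]), 46.1) 0.08426919963015661 counter 0.00035042436029361634
label [0.59892509 0.2159314  0.08463842] 892
```

View pics/w1.png

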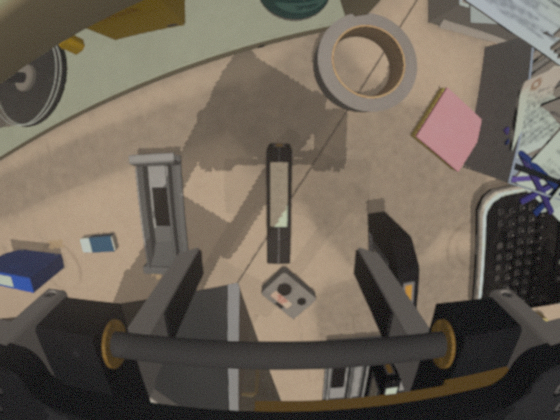

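>>> move_arm:
  deltas: [0,0,0,0,0,5,-1,0,0,0,0,0,10,-1,0,0,0,0,0,13,-1,0,0,0,0,0,15.2,-1,0,0,0,0,0,15.2,-1,0,0,0,0,0,15.2,1,0,0,0,0,0,15.2,1,0,0,0,0,0,15.2,1]

```text
time: 3.3
tool_pos: [0.5911, 0.2047, 0.056]
ee_rot: [3.139, -0.004, 0.803]
wrist_force: [-0.5, 0.5, -0.6]
width: 0.0734
finger_force: 0.0
```

>>> move_arm:
  deltas: [0,0,0,0,0,0,1,0,0,0,0,0,0,1,0,0,0,0,0,0,1,0,0,0,0,0,-3,1,0,0,0,0,0,-7,1,0,0,0,0,0,-12,1,0,0,0,0,0,-12,1]

```text
time: 4.0
tool_pos: [0.5937, 0.2056, 0.1833]
ee_rot: [3.133, -0.014, 0.803]
wrist_force: [1.2, 0.4, 1.4]
width: 0.0174
finger_force: 0.0
```

```bash
cat >> h.py <<'E'
def delta(p,rpy,n=None):
    "tool-axis delta (rotvec rad, shift cm) from the measured pose to world pose p, rotation matrix or rpy"
    o=robot.get_obs(); A=rot(o['ee_rot']); B=rot(rpy)
    return R.from_matrix(A.T@B).as_rotvec().round(3), (A.T@(np.array(p)-o['tool_pos'])*100).round(2)
E
python3 - <<'E'
from h import *
o=robot.get_obs();print(o['width'],o['finger_force'],o['tool_pos'],o['ee_rot'])
print(delta([.455,-.0715,.17],[np.pi,0,np.radians(48.1)]))
E
```

```text
0.01743727221681173 0.0 [0.59368381 0.20564036 0.18327799] [ 3.13277257 -0.0140852   0.80296   ]
(array([ 0.009, -0.014, -0.037]), array([-29.59,   9.26,   0.99]))
```

>>> move_arm:
  deltas: [0,0,0,0,0,0,-0.1,0,0,0,0,0,0,-0.1,0,0,0,0,0,0,-0.1,0,0,0,0,0,0,-0.1]

```text
time: 4.4
tool_pos: [0.5887, 0.2043, 0.1713]
ee_rot: [-3.14, 0.003, 0.803]
wrist_force: [-0.2, -0.2, -0.8]
width: 0.0457
finger_force: 0.0
```

```bash
python3 - <<'E'
from h import *
s=snap('wrist'); save(s,'w2'); P=wpts(s); print(s['obs']['tool_pos'],s['obs']['ee_rot'],s['obs']['width'])
m=(abs(P[...,2]-.084)<.014)&(np.hypot(P[...,0]-.589,P[...,1]-.207)<.08)
print(m.sum(),rect(P[m]),np.median(P[m][:,2]))
print(delta([.5903,.207,.05],[np.pi,0,.805]))
E
```

```text
[0.5887425  0.20428281 0.17128034] [-3.13967903  0.00320899  0.80281803] 0.04567114039316573
3519 (array([590.3, 206.8]), array([115.9,  25. ]), 45.6) 0.08425969240624716
(array([-0.002,  0.003, -0.002]), array([ 0.32, -0.07, 12.17]))
```

>>> move_arm:
  deltas: [0,0,0,0.3,-0.1,5,-0.1,0,0,0,0.3,-0.1,9,-0.1,0,0,0,0.3,-0.1,12,-0.1,0,0,0,0.3,-0.1,12,-0.1,0,0,0,0.3,-0.1,12,1,0,0,0,0.3,-0.1,12,1,0,0,0,0.3,-0.1,12,1,0,0,0,0.3,-0.1,12,1]

```text
time: 5.25
tool_pos: [0.5922, 0.2079, 0.0557]
ee_rot: [3.14, -0.003, 0.803]
wrist_force: [-1.6, 1.6, 6.8]
width: 0.0238
finger_force: 30.0
```

>>> move_arm:
  deltas: [0,0,0,0,0,0,1,0,0,0,0,0,0,1,0,0,0,0,0,0,1]

```text
time: 5.55
tool_pos: [0.5922, 0.2079, 0.0558]
ee_rot: [3.14, -0.003, 0.803]
wrist_force: [-0.3, -0.1, 5.8]
width: 0.0237
finger_force: 30.0
```

>>> move_arm:
  deltas: [0,0,0,0,0,-4,1,0,0,0,0,0,-8,1,0,0,0,0,0,-12,1,0,0,-0.02,-14,4.5,-12,1,0,0,-0.037,-29.4,9.1,-12,1,0,0,-0.037,-29.4,9.1,-12,1,0,0,-0.037,-29.4,9.1,-12,1,0,0,-0.037,-29.4,9.1,-12,1]

```text
time: 6.35
tool_pos: [0.4766, -0.0173, 0.1727]
ee_rot: [-3.141, 0.001, 0.84]
wrist_force: [0.6, -1.0, -2.0]
width: 0.0241
finger_force: 30.0
```

>>> move_arm:
  deltas: [0,0,0,0,0,0,1,0,0,0,0,0,0,1,0,0,0,0,0,0,1,0,0,0,0,0,0,1]

```text
time: 6.75
tool_pos: [0.4787, -0.0147, 0.1731]
ee_rot: [-3.141, 0.0, 0.842]
wrist_force: [0.4, -0.7, -1.6]
width: 0.0237
finger_force: 30.0
```

```bash
python3 - <<'E'
from h import *
s=snap('wrist'); save(s,'w3'); P=wpts(s); print(s['obs']['tool_pos'],s['obs']['ee_rot'],s['obs']['width'],s['obs']['joint_positions'].round(4))
m=(abs(P[...,2]-.089)<.014)&(np.hypot(P[...,0]-.498,P[...,1]+.110)<.07)
print(m.sum(),rect(P[m]),np.median(P[m][:,2]))
m=(abs(P[...,2]-.028)<.01)&(np.hypot(P[...,0]-.498,P[...,1]+.110)<.14)
print('carrier',m.sum(),rect(P[m]))
print(delta([.4563,-.070,.0607],[np.pi,0,np.radians(48.1)]))
E
```

```text
[ 0.47873984 -0.01466275  0.17314735] [-3.14100905e+00  9.28979044e-05  8.41844805e-01] 0.023695530083209206 [-1.4920e-01 -6.2900e-02  1.5863e+00  2.0000e-04  1.6187e+00  5.7970e-01]
2626 (array([ 504.6, -102.3]), array([98.3, 25.1]), 47.7) 0.08912562702055553
carrier 4678 (array([ 528.3, -139.7]), array([190.2, 153.1]), -42.0)
(array([-0.001,  0.   ,  0.003]), array([-5.62,  2.02, 11.25]))
```

View pics/w3.png

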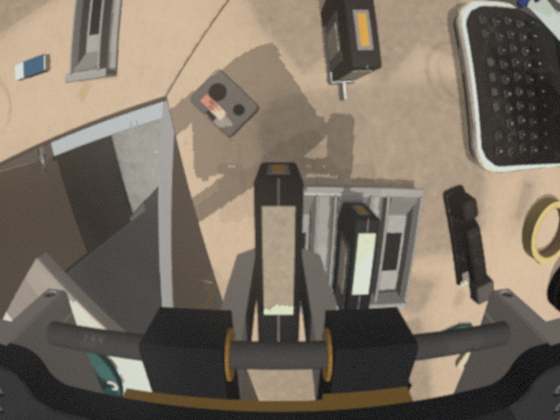

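>>> move_arm:
  deltas: [0,0,0,-3,1,0,1,0,0,0,-5.6,2,0,1,0,0,0,-5.6,2,0,1,0,0,0,-5.6,2,4,1,0,0,0,-5.6,2,6,1,0,0,0,-5.6,2,7.5,1,0,0,0,-5.6,2,8.5,1,0,0,0,-5.6,2,8.5,1]

```text
time: 7.6
tool_pos: [0.4552, -0.0697, 0.0869]
ee_rot: [-3.138, 0.001, 0.841]
wrist_force: [0.0, -0.1, -2.2]
width: 0.0239
finger_force: 30.0
```

```bash
python3 - <<'E'
from h import *
o=robot.get_obs();print(o['tool_pos'],o['ee_rot'],o['wrist_force'])
print(delta([.4563,-.0695,.0607],[np.pi,0,np.radians(48.)]))
E
```

```text
[ 0.45516614 -0.0696959   0.08687232] [-3.13842401e+00  1.29646802e-03  8.41241949e-01] [ 0.01412509 -0.13692535 -2.20308821]
(array([-0.003,  0.001,  0.003]), array([0.09, 0.08, 2.62]))
```

>>> move_arm:
  deltas: [0,0,0,0.1,0,0.8,1,0,0,0,0.1,0,1.6,1,0,0,0,0.1,0,2.2,1,0,0,0,0.1,0,2.7,1,0,0,0,0.1,0,2.9,1,0,0,0,0.1,0,2.9,1]

```text
time: 8.2
tool_pos: [0.4568, -0.07, 0.0607]
ee_rot: [3.141, -0.001, 0.84]
wrist_force: [-1.5, 0.7, 4.4]
width: 0.0237
finger_force: 30.0
```

>>> move_arm:
  deltas: [0,0,0,0,0,0,0.1,0,0,0,0,0,0,0.1,0,0,0,0,0,0,0.1,0,0,0,0,0,0,0.1,0,0,0,0,0,-4,0.1,0,0,0,0,0,-9,0.1,0,0,0,0,0,-14,0.1,0,0,0,0,0,-18,0.1]

```text
time: 9.0
tool_pos: [0.4569, -0.0703, 0.2426]
ee_rot: [3.139, -0.001, 0.84]
wrist_force: [1.1, -0.3, 0.1]
width: 0.0423
finger_force: 0.0
```

```bash
python3 - <<'E'
from h import *
s=snap('wrist'); P=wpts(s); o=s['obs'];print(o['tool_pos'],o['ee_rot'],o['width'],o['joint_positions'].round(4))
for k,c in dict(b=(.455,-.071),pk=(.498,-.110)).items():
    m=(abs(P[...,2]-.089)<.012)&(abs((P[...,:2]-np.array(c))@np.array([-.743,.669]))<.02)&(np.hypot(P[...,0]-c[0],P[...,1]-c[1])<.08)
    print(k,m.sum(),rect(P[m]),np.percentile(P[m][:,2],[10,50,90]))
np.savez('w4.npz',P=P,im=s['image'])
E
```

```text
[ 0.45690967 -0.07026396  0.24260396] [ 3.13870226e+00 -1.26142119e-03  8.39788912e-01] 0.0423365601598583 [-2.7520e-01 -1.1630e-01  1.4988e+00 -1.0000e-04  1.7560e+00  4.5580e-01]
b 2339 (array([456.4, -71.2]), array([114.8,  23.8]), 47.8) [0.08817216 0.08932764 0.09037072]
pk 2459 (array([ 498.9, -108.7]), array([116. ,  25.4]), 47.9) [0.08771333 0.08922211 0.0902897 ]
```

>>> move_arm:
  deltas: [0,0.6,0,-22,2.6,-4,-0.1,0,0.6,0,-22,2.6,-4,-0.1,0,0.6,0,-22,2.6,-4,-0.1,0,0.6,0,-22,2.6,-4,-0.1,0,0.6,0,-22,2.6,-4,-0.1,0,0.6,0,-22,2.6,-4,-0.1]

```text
time: 9.65
tool_pos: [0.3237, -0.2585, 0.2772]
ee_rot: [-3.136, -0.601, 0.818]
wrist_force: [-0.1, 0.0, 0.2]
width: 0.051
finger_force: 0.0
```

```bash
cat > kin.py <<'E'
from h import *
from scipy.optimize import least_squares
D=[([-1.37509,.08794,1.37223,0,1.6836,-.10309],[.16178,-.5251,.20432]),([-1.4349,-.3544,1.5252,0,1.9717,-.1632],[.10256,-.33262,.32494]),
([.247,.2612,1.1773,.0007,1.7072,1.0124],[.59039,.2075,.20185]),([-.1492,-.0629,1.5863,.0002,1.6187,.5797],[.47874,-.01466,.17315]),([-.2752,-.1163,1.4988,-.0001,1.756,.4558],[.45691,-.07026,.2426])]
def Rz(a): return R.from_euler('z',a).as_matrix()
def Ry(a): return R.from_euler('y',a).as_matrix()
C=Rz(np.pi/2)
def fk(q,p):
    h,lat,L2,e,L3,d6=p
    A=Rz(q[0]); B=A@Ry(q[1]); F=B@Ry(q[2]); W=F@Rz(q[3])@Ry(q[4])
    T=W@Rz(q[5])
    pos=np.array([0,0,h])+A@[0,lat,0]+B@[0,0,L2]+F@[e,0,L3]+W@[0,0,d6]
    return pos,T@C
E
python3 - <<'E'
from kin import *
o=robot.get_obs(); print(o['joint_positions'].round(4),o['tool_pos'],o['ee_rot'])
D.append((o['joint_positions'],o['tool_pos']))
open('kin.py','a').write(f"D.append(({o['joint_positions'].round(5).tolist()},{o['tool_pos'].round(5).tolist()}))\n")
r=least_squares(lambda p:np.concatenate([fk(q,p)[0]-x for q,x in D]),[.2,.057,.45,0,.53,.3])
print(r.x.round(4),np.abs(r.fun).max(), r.fun.round(4))
T=fk(o['joint_positions'],r.x)[1]; print(T.round(3)); print(rot(o['ee_rot']).round(3))
open('kin.py','a').write(f"PAR={r.x.tolist()}\n")
E
```

```text
[-1.2596 -0.1472  1.5788  0.5636  1.9725 -0.353 ] [ 0.32368811 -0.25849173  0.2771879 ] [-3.13626939 -0.60093963  0.81821945]
[0.1527 0.0566 0.4489 0.1007 0.4998 0.3507] 3.2587047730320284e-05 [ 0.  0.  0.  0.  0.  0.  0. -0. -0.  0. -0.  0. -0.  0. -0. -0.  0.  0.]
[[ 0.564  0.732  0.383]
 [ 0.602 -0.681  0.416]
 [ 0.565 -0.004 -0.825]]
[[ 0.564  0.732  0.383]
 [ 0.602 -0.681  0.416]
 [ 0.565 -0.004 -0.825]]
```

```bash
cat >> kin.py <<'E'
LO=np.array([-3.1,-.76,.27,-1.08,.17,-2.57]);HI=np.array([3.1,2.03,2.55,4.22,2.65,2.57])
def ik(pos,Rm):
    h,lat,L2,e,L3,d6=PAR; w=np.array(pos)-d6*Rm[:,2]
    rr=w[0]**2+w[1]**2-lat**2
    if rr<0: return None
    r=np.sqrt(rr); q1=np.arctan2(w[1],w[0])-np.arctan2(lat,r); z=w[2]-h
    L=np.hypot(L3,e); be=np.arctan2(e,L3); c=(r*r+z*z-L2**2-L*L)/(2*L2*L)
    if abs(c)>1: return None
    k=np.arccos(c); q3=k-be; q2=np.arctan2(r,z)-np.arctan2(L*np.sin(k),L2+L*np.cos(k))
    M=(Rz(q1)@Ry(q2+q3)).T@Rm@C.T
    a,b,g=R.from_matrix(M).as_euler('ZYZ')   # b in 0..pi
    if a<-1.5: a+=2*np.pi
    q=np.array([q1,q2,q3,a,b,g]); return q
def ok(q): return q is not None and (q>LO+.03).all() and (q<HI-.03).all()
U=np.array([0,0,1.])
def hd(d): return np.array([np.cos(np.radians(d)),np.sin(np.radians(d)),0])
def body(X,Z): return np.column_stack([X,np.cross(Z,X),Z])
def tool(B,tb,s): # tool rotation, tb= tool z in body coords, tool y = s*bodyY
    t=B@tb; y=s*B[:,1]; return np.column_stack([np.cross(y,t),y,t])
def pose(B,o,g,tb,s): # tcp pose for grasp point g (body, m)
    return np.array(o)+B@(np.array(g)+.019*np.array(tb)), tool(B,np.array(tb),s)
E
python3 - <<'E'
from kin import *
f=39;print('a')
B0=body(-U,-hd(39)); B1=body(hd(48),U)
H0=body(U,-hd(54)); H1=body(-hd(46.3),U)
for nm,b0,o0,b1,o1,sx in(('a',B0,[.3875,-.284,.058],B1,[.541,-.1485,.047],-1),('held',H0,[.629,.06,.058],H1,[.463,.2855,.047],1)):
  for ph in(15,30,45,60,75):
    c,s_=np.cos(np.radians(ph)),np.sin(np.radians(ph)); tb=np.array([-sx*s_,0,-c]); g=[sx*.025,0,.015]
    for s in(1,-1):
        qa=ik(*pose(b0,o0,g,tb,s)); qb=ik(*pose(b1,o1,g,tb,s)); qc=ik(*[p+[0,0,.12] if i==0 else p for i,p in enumerate(pose(b1,o1,g,tb,s))])
        print(nm,ph,s,ok(qa),ok(qb),ok(qc),None if qa is None else qa.round(2),None if qb is None else qb.round(2))
E
```

```text
a
a 15 1 True False False [-1.43  0.42  1.83  1.01  1.8  -0.82] [-0.57  0.12  1.68  0.27  1.3  -3.04]
a 15 -1 True True True [-1.43  0.42  1.83  1.01  1.8   2.32] [-0.57  0.12  1.68  0.27  1.3   0.1 ]
a 30 1 True False False [-1.37  0.26  1.84  0.88  1.67 -0.69] [-0.72  0.13  1.75  0.55  1.3   2.99]
a 30 -1 True True True [-1.37  0.26  1.84  0.88  1.67  2.45] [-0.72  0.13  1.75  0.55  1.3  -0.15]
a 45 1 True False False [-1.27  0.12  1.84  0.71  1.55 -0.54] [-0.86  0.19  1.81  0.8   1.36  2.75]
a 45 -1 False True True [-1.27  0.12  1.84  0.71  1.55  2.6 ] [-0.86  0.19  1.81  0.8   1.36 -0.39]
a 60 1 True False False [-1.14  0.02  1.82  0.51  1.46 -0.35] [-0.97  0.3   1.83  1.01  1.47  2.54]
a 60 -1 False True True [-1.14  0.02  1.82  0.51  1.46  2.79] [-0.97  0.3   1.83  1.01  1.47 -0.6 ]
a 75 1 True True False [-0.97 -0.02  1.79  0.27  1.4  -0.13] [-1.03  0.46  1.83  1.18  1.61  2.37]
a 75 -1 False True True [-0.97 -0.02  1.79  0.27  1.4   3.02] [-1.03  0.46  1.83  1.18  1.61 -0.77]
held 15 1 True True True [-0.57  0.37  1.91  1.4   1.36  2.46] [ 0.36 -0.06  1.87  0.13  1.09  1.08]

[... 221 characters left out ...]
rue True [-0.5   0.24  1.87  1.16  1.22 -0.42] [ 0.26 -0.2   2.07  0.35  0.85 -2.3 ]
held 45 1 False True True [-0.4   0.16  1.79  0.86  1.15  3.02] [ 0.14 -0.29  2.26  0.79  0.66  0.4 ]
held 45 -1 True False True [-0.4   0.16  1.79  0.86  1.15 -0.12] [ 0.14 -0.29  2.26  0.79  0.66 -2.75]
held 60 1 False True True [-0.27  0.16  1.68  0.53  1.17 -2.96] [ 0.01 -0.26  2.41  1.44  0.67 -0.3 ]
held 60 -1 True False False [-0.27  0.16  1.68  0.53  1.17  0.18] [ 0.01 -0.26  2.41  1.44  0.67  2.84]
held 75 1 False True True [-0.14  0.21  1.54  0.24  1.27 -2.71] [-0.09 -0.03  2.5   1.96  0.96 -0.93]
held 75 -1 True True False [-0.14  0.21  1.54  0.24  1.27  0.43] [-0.09 -0.03  2.5   1.96  0.96  2.21]
```

```bash
cat >> kin.py <<'E'
def plan(qs,name=''):
    "print tool-axis deltas between successive joint waypoints"
    P=[fk(q,PAR) for q in qs]
    for (p,A),(p2,B2),q in zip(P,P[1:],qs[1:]):
        rv=R.from_matrix(A.T@B2).as_rotvec(); d=A.T@(p2-p)*100
        print(name,rv.round(3).tolist(),d.round(2).tolist(),'deg',np.degrees(np.linalg.norm(rv)).round(),'tcp',p2.round(3),'q',np.array(q).round(2))
AA=dict(B0=body(-U,-hd(38.8)),o0=np.array([.3888,-.2832,.058]),B1=body(hd(48),U),o1=np.array([.5418,-.1478,.047]),sx=-1,ph=28)
HH=dict(B0=body(U,-hd(54.2)),o0=np.array([.6349,.0698,.058]),B1=body(-hd(46.3),U),o1=np.array([.463,.2855,.047]),sx=1,ph=22)
def gp(d,which,back=0,up=0,s=-1):
    ph=np.radians(d['ph']); tb=np.array([-d['sx']*np.sin(ph),0,-np.cos(ph)]); g=[d['sx']*.025,0,.015]
    p,M=pose(d['B%d'%which],d['o%d'%which],g,tb,s); return p-back*M[:,2]+[0,0,up],M
E
python3 - <<'E'
from kin import *
q0=robot.get_obs()['joint_positions']; p,M=gp(AA,0,.12); q1=ik(p,M); print(p,q1.round(3),ok(q1))
W=[q0+(q1-q0)*k for k in np.linspace(0,1,5)]
plan(W,'a')
E
```

```text
[ 0.30761036 -0.34847815  0.13041663] [-1.553  0.279  1.696  0.825  1.889  2.442] True
a [0.051, 0.111, 0.801] [-3.7, 1.8, 2.14] deg 46.0 tcp [ 0.324 -0.284  0.239] q [-1.33 -0.04  1.61  0.63  1.95  0.35]
a [0.109, 0.065, 0.804] [-1.7, 3.78, 1.55] deg 47.0 tcp [ 0.321 -0.308  0.201] q [-1.41  0.07  1.64  0.69  1.93  1.04]
a [0.132, -0.011, 0.806] [1.19, 3.95, 0.96] deg 47.0 tcp [ 0.316 -0.329  0.165] q [-1.48  0.17  1.67  0.76  1.91  1.74]
a [0.104, -0.09, 0.806] [3.44, 2.11, 0.4] deg 47.0 tcp [ 0.308 -0.348  0.13 ] q [-1.55  0.28  1.7   0.83  1.89  2.44]
```

>>> move_arm:
  deltas: [0.051,0.111,0.801,-3.7,1.8,2.1,-0.15,0.051,0.111,0.801,-3.7,1.8,2.1,-0.15,0.051,0.111,0.801,-3.7,1.8,2.1,-0.15,0.051,0.111,0.801,-3.7,1.8,2.1,-0.15,0.051,0.111,0.801,-3.7,1.8,2.1,-0.15,0.051,0.111,0.801,-3.7,1.8,2.1,-0.15]

```text
time: 10.25
tool_pos: [0.3302, -0.2768, 0.2405]
ee_rot: [-2.576, -0.47, -0.104]
wrist_force: [1.0, -0.1, -0.8]
width: 0.0538
finger_force: 0.0
```

>>> move_arm:
  deltas: [0.109,0.065,0.804,-1.7,3.8,1.6,-0.15,0.109,0.065,0.804,-1.7,3.8,1.6,-0.15,0.109,0.065,0.804,-1.7,3.8,1.6,-0.15,0.109,0.065,0.804,-1.7,3.8,1.6,-0.15,0.109,0.065,0.804,-1.7,3.8,1.6,-0.15,0.109,0.065,0.804,-1.7,3.8,1.6,-0.15]

```text
time: 10.85
tool_pos: [0.3282, -0.3002, 0.2026]
ee_rot: [-2.301, 0.019, -0.77]
wrist_force: [-0.5, -0.1, -0.6]
width: 0.0542
finger_force: 0.0
```

>>> move_arm:
  deltas: [0.132,-0.011,0.806,1.2,4.0,1.0,-0.15,0.132,-0.011,0.806,1.2,4.0,1.0,-0.15,0.132,-0.011,0.806,1.2,4.0,1.0,-0.15,0.132,-0.011,0.806,1.2,4.0,1.0,-0.15,0.132,-0.011,0.806,1.2,4.0,1.0,-0.15,0.132,-0.011,0.806,1.2,4.0,1.0,-0.15]

```text
time: 11.45
tool_pos: [0.3231, -0.3219, 0.1659]
ee_rot: [-2.356, 0.63, -1.337]
wrist_force: [-0.2, -0.4, -0.6]
width: 0.0537
finger_force: 0.0
```

>>> move_arm:
  deltas: [0.104,-0.09,0.806,3.4,2.1,0.4,-0.15,0.104,-0.09,0.806,3.4,2.1,0.4,-0.15,0.104,-0.09,0.806,3.4,2.1,0.4,-0.15,0.104,-0.09,0.806,3.4,2.1,0.4,-0.15,0.104,-0.09,0.806,3.4,2.1,0.4,-0.15,0.104,-0.09,0.806,3.4,2.1,0.4,-0.15]

```text
time: 12.05
tool_pos: [0.3156, -0.3414, 0.1317]
ee_rot: [-3.141, 1.082, -2.447]
wrist_force: [0.3, -0.1, -0.2]
width: 0.0542
finger_force: 0.0
```

```bash
python3 - <<'E'
from kin import *
s=snap('wrist'); save(s,'w5'); P=wpts(s);o=s['obs']; print(o['tool_pos'],o['joint_positions'].round(3),o['width'])
m=(P[...,2]>.03)&(P[...,2]<.14)&(np.hypot(P[...,0]-.3888,P[...,1]+.2832)<.06)
q=P[m]; print(m.sum(), 'z top',np.percentile(q[:,2],[50,99]),rect(q))
a=np.radians(38.8);X=q[:,:2]-[.3888,-.2832]; print('along',np.percentile(X@[np.cos(a),np.sin(a)],[1,10,50]),'perp',np.percentile(X@[-np.sin(a),np.cos(a)],[2,50,98]))
p,M=gp(AA,0,.03);print(delta(p,M)); p,M=gp(AA,0);print(delta(p,M))
E
```

```text
[ 0.31561139 -0.34137784  0.13166061] [-1.532  0.275  1.699  0.828  1.888  2.445] 0.054213982960699375
3308 z top [0.07877163 0.11664828] (array([ 386.7, -285. ]), array([84.3, 24.8]), 37.8)
along [-0.0442931  -0.0436056  -0.04268863] perp [-0.01086497  0.00078895  0.01201324]
(array([0.016, 0.001, 0.007]), array([ 0.61, -0.19,  8.11]))
(array([0.016, 0.001, 0.007]), array([ 0.61, -0.24, 11.11]))
```

View pics/w5.png

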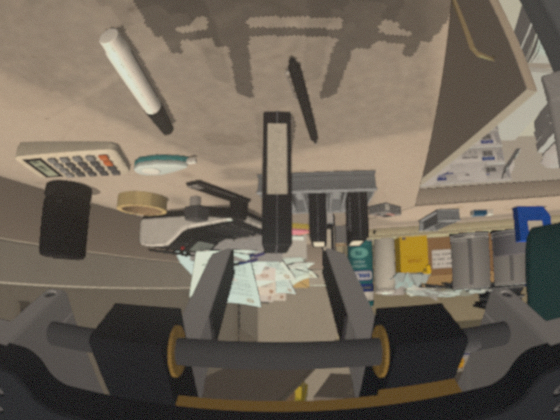

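Upside-down view: cartridge_a at (277,180), label strip facing the tool and lower end at the top, centred between the fingers. The pen at (303,100) is clear. I grasp now.

>>> move_arm:
  deltas: [0.016,0,0.007,0.6,-0.2,4,-0.15,0.016,0,0.007,0.6,-0.2,7,-0.15,0.016,0,0.007,0.6,-0.2,9.5,-0.15,0.016,0,0.007,0.6,-0.2,11.1,-0.15,0.016,0,0.007,0.6,-0.2,11.1,-0.15,0.016,0,0.007,0.6,-0.2,11.1,1,0.016,0,0.007,0.6,-0.2,11.1,1,0.016,0,0.007,0.6,-0.2,11.1,1]

```text
time: 12.9
tool_pos: [0.3894, -0.284, 0.0756]
ee_rot: [-3.124, 1.082, -2.448]
wrist_force: [0.2, -0.2, 0.1]
width: 0.0336
finger_force: 0.0
```

>>> move_arm:
  deltas: [0,0,0,0,0,0,1,0,0,0,0,0,0,1,0,0,0,0,0,0,1,0,0,0,0,0,0,1]

```text
time: 13.3
tool_pos: [0.3897, -0.2834, 0.0755]
ee_rot: [-3.125, 1.082, -2.449]
wrist_force: [-1.1, -2.2, 1.5]
width: 0.0237
finger_force: 30.0
```

```bash
python3 - <<'E'
from kin import *
o=robot.get_obs(); q0=o['joint_positions']; print(o['tool_pos'],o['width'],o['finger_force'],q0.round(3))
A0=AA['B0'];T=rot(o['ee_rot']); o0=np.array([.388,-.2837,.058])
Rb=T.T@A0; pb=T.T@(o0-o['tool_pos']); np.savez('ga.npz',Rb=Rb,pb=pb); print('body in tool',pb.round(4))
B1=AA['B1']; Tt=B1@Rb.T; pt=lambda up: AA['o1']-Tt@pb+[0,0,up]
qu=ik(o['tool_pos']+[0,0,.12],T); q2=ik(pt(.09),Tt); print('up',qu.round(3),ok(qu),'over',q2.round(3),ok(q2),ok(ik(pt(0),Tt)))
print('lift',delta(o['tool_pos']+[0,0,.12],T))
plan([qu+(q2-qu)*k for k in np.linspace(0,1,6)],'m')
E
```

```text
[ 0.3896553  -0.28336753  0.07548896] 0.02373657105761541 29.95943248271942 [-1.384  0.272  1.844  0.903  1.681  2.426]
body in tool [0.0161 0.0009 0.0069]
up [-1.384  0.102  1.759  0.942  1.836  2.633] False over [-0.705  0.04   1.643  0.492  1.461 -0.035] True True
lift (array([0., 0., 0.]), array([-10.6 ,  -0.09,  -5.63]))
m [-0.109, 0.103, -0.611] [0.08, 0.17, 4.46] deg 36.0 tcp [ 0.419 -0.258  0.174] q [-1.25  0.09  1.74  0.85  1.76  2.1 ]
m [-0.135, 0.04, -0.63] [-0.52, -0.45, 4.01] deg 37.0 tcp [ 0.446 -0.233  0.156] q [-1.11  0.08  1.71  0.76  1.69  1.57]
m [-0.128, -0.021, -0.647] [-0.24, -1.49, 3.48] deg 38.0 tcp [ 0.473 -0.209  0.143] q [-0.98  0.06  1.69  0.67  1.61  1.03]
m [-0.098, -0.065, -0.662] [1.05, -2.1, 2.86] deg 39.0 tcp [ 0.5   -0.186  0.136] q [-0.84  0.05  1.67  0.58  1.54  0.5 ]
m [-0.059, -0.088, -0.674] [2.79, -1.53, 2.19] deg 39.0 tcp [ 0.53  -0.16   0.136] q [-0.71  0.04  1.64  0.49  1.46 -0.04]
```

```bash
python3 - <<'E'
from kin import *
o=robot.get_obs(); q0=o['joint_positions']; z=np.load('ga.npz');Rb,pb=z['Rb'],z['pb']
B1=AA['B1']; Tt=B1@Rb.T; pt=lambda up: AA['o1']-Tt@pb+[0,0,up]
T=rot(o['ee_rot']); ql=ik(o['tool_pos']+[0,0,.03],T); q2=ik(pt(.13),Tt)
Tm=fk((ql*.55+q2*.45),PAR)[1]; qm=ik([.43,-.25,.23],Tm); print(ok(ql),ok(qm),ok(q2),qm.round(2),q2.round(2))
L=lambda a,b,n:[a+(b-a)*k for k in np.linspace(0,1,n+1)]
plan([q0,ql]); plan(L(ql,qm,2)+L(qm,q2,3)[1:])
E
```

```text
True True True [-1.13  0.05  1.57  0.73  1.84  1.48] [-0.71  0.02  1.59  0.49  1.53  0.  ]
 [0.0, -0.0, 0.0] [-2.65, -0.03, -1.41] deg 0.0 tcp [ 0.39  -0.283  0.105] q [-1.38  0.22  1.83  0.91  1.72  2.48]
 [-0.149, 0.101, -0.711] [-6.24, -0.42, -0.54] deg 42.0 tcp [ 0.411 -0.271  0.163] q [-1.26  0.14  1.7   0.82  1.78  1.98]
 [-0.163, 0.032, -0.706] [-5.66, -4.21, -1.66] deg 42.0 tcp [ 0.43 -0.25  0.23] q [-1.13  0.05  1.57  0.73  1.84  1.48]
 [-0.111, -0.02, -0.583] [0.51, -1.63, 4.71] deg 34.0 tcp [ 0.465 -0.222  0.207] q [-0.99  0.04  1.58  0.65  1.74  0.99]
 [-0.088, -0.056, -0.6] [1.39, -1.9, 4.18] deg 35.0 tcp [ 0.498 -0.192  0.189] q [-0.85  0.03  1.58  0.57  1.64  0.5 ]
 [-0.058, -0.077, -0.616] [2.7, -1.48, 3.57] deg 36.0 tcp [ 0.53  -0.16   0.176] q [-0.71  0.02  1.59  0.49  1.53  0.  ]
```

>>> move_arm:
  deltas: [0,0,0,-2.7,0,-1.4,1,0,0,0,-2.7,0,-1.4,1]

```text
time: 13.5
tool_pos: [0.3903, -0.2837, 0.1075]
ee_rot: [-3.117, 1.081, -2.441]
wrist_force: [0.3, -0.9, -1.1]
width: 0.0237
finger_force: 30.0
```

>>> move_arm:
  deltas: [-0.149,0.101,-0.711,-6.2,-0.4,-0.5,1,-0.149,0.101,-0.711,-6.2,-0.4,-0.5,1,-0.149,0.101,-0.711,-6.2,-0.4,-0.5,1,-0.149,0.101,-0.711,-6.2,-0.4,-0.5,1,-0.149,0.101,-0.711,-6.2,-0.4,-0.5,1]

```text
time: 14.0
tool_pos: [0.4111, -0.2694, 0.1614]
ee_rot: [-2.445, 0.693, -1.421]
wrist_force: [0.5, 0.7, -0.4]
width: 0.0236
finger_force: 30.0
```

>>> move_arm:
  deltas: [-0.163,0.032,-0.706,-5.7,-4.2,-1.7,1,-0.163,0.032,-0.706,-5.7,-4.2,-1.7,1,-0.163,0.032,-0.706,-5.7,-4.2,-1.7,1,-0.163,0.032,-0.706,-5.7,-4.2,-1.7,1,-0.163,0.032,-0.706,-5.7,-4.2,-1.7,1]

```text
time: 14.5
tool_pos: [0.4297, -0.2485, 0.2287]
ee_rot: [-2.369, 0.183, -0.871]
wrist_force: [0.1, -0.3, -1.3]
width: 0.0238
finger_force: 30.0
```

>>> move_arm:
  deltas: [-0.111,-0.02,-0.583,0.5,-1.6,4.7,1,-0.111,-0.02,-0.583,0.5,-1.6,4.7,1,-0.111,-0.02,-0.583,0.5,-1.6,4.7,1,-0.111,-0.02,-0.583,0.5,-1.6,4.7,1,-0.111,-0.02,-0.583,0.5,-1.6,4.7,1]

```text
time: 15.0
tool_pos: [0.4644, -0.2203, 0.2062]
ee_rot: [-2.483, -0.187, -0.424]
wrist_force: [-0.1, -0.2, -1.6]
width: 0.0241
finger_force: 30.0
```

>>> move_arm:
  deltas: [-0.088,-0.056,-0.6,1.4,-1.9,4.2,1,-0.088,-0.056,-0.6,1.4,-1.9,4.2,1,-0.088,-0.056,-0.6,1.4,-1.9,4.2,1,-0.088,-0.056,-0.6,1.4,-1.9,4.2,1,-0.088,-0.056,-0.6,1.4,-1.9,4.2,1]

```text
time: 15.5
tool_pos: [0.4972, -0.1907, 0.1877]
ee_rot: [-2.757, -0.444, 0.149]
wrist_force: [0.7, -0.1, -2.2]
width: 0.0236
finger_force: 30.0
```

>>> move_arm:
  deltas: [-0.058,-0.077,-0.616,2.7,-1.5,3.6,1,-0.058,-0.077,-0.616,2.7,-1.5,3.6,1,-0.058,-0.077,-0.616,2.7,-1.5,3.6,1,-0.058,-0.077,-0.616,2.7,-1.5,3.6,1,-0.058,-0.077,-0.616,2.7,-1.5,3.6,1,-0.058,-0.077,-0.616,2.7,-1.5,3.6,1]

```text
time: 16.1
tool_pos: [0.5288, -0.1587, 0.1743]
ee_rot: [-3.139, -0.489, 0.841]
wrist_force: [-0.2, 0.1, -1.4]
width: 0.0238
finger_force: 30.0
```

```bash
python3 - <<'E'
from kin import *
o=robot.get_obs(); print(o['tool_pos'],o['joint_positions'].round(2),o['width'])
z=np.load('ga.npz');Rb,pb=z['Rb'],z['pb']; Tt=AA['B1']@Rb.T
for up in(.13,.045,0): print(up,delta(AA['o1']-Tt@pb+[0,0,up],Tt))
s=snap('wrist'); save(s,'w6')
for n in('side','top'):
    t=snap(n); save(t,n+'6'); P=pts(t); c=AA['o1']
    m=(P[...,2]>.1)&(P[...,2]<.26)&(np.hypot(P[...,0]-c[0],P[...,1]-c[1])<.09)
    lab=m&(t['image'].min(-1)>100)&(np.ptp(t['image'].astype(int),axis=-1)<60); print(n,lab.sum(),rect(P[lab]) if lab.sum()>4 else '',np.percentile(P[lab][:,2],[5,50,95]) if lab.sum()>4 else '')
E
```

```text
[ 0.52878018 -0.1586603   0.17433018] [-0.7   0.01  1.59  0.49  1.53  0.01] 0.023761369442479387
0.13 (array([-0.001, -0.   , -0.004]), array([-0.01,  0.16, -0.14]))
0.045 (array([-0.001, -0.   , -0.004]), array([-4.  ,  0.18,  7.37]))
0 (array([-0.001, -0.   , -0.004]), array([-6.11,  0.19, 11.34]))
side 59 (array([ 562.7, -121.4]), array([30.8, 17.9]), 51.4) [0.21305304 0.21557435 0.21805566]
top 189 (array([ 548.2, -141.9]), array([72.3, 46.1]), 41.0) [0.19610648 0.21716107 0.22125483]
```

View pics/side6.png

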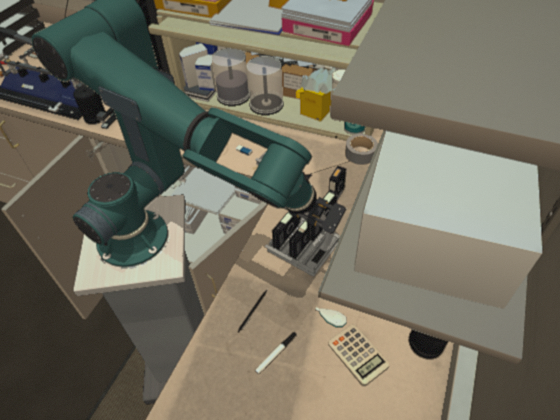

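Side view: cartridge_a is held label-up over the right bay at about (315,235), beside the packed one. The arm is clear of the shelf. I lower it now.

>>> move_arm:
  deltas: [0,0,0,-2,0.2,3.7,1,0,0,0,-4,0.2,7.4,1,0,0,0,-4,0.2,7.4,1,0,0,0,-4,0.2,7.4,1]

```text
time: 16.65
tool_pos: [0.5301, -0.1603, 0.0908]
ee_rot: [-3.14, -0.49, 0.844]
wrist_force: [1.0, 0.1, -0.6]
width: 0.0238
finger_force: 30.0
```

```bash
python3 - <<'E'
from kin import *
o=robot.get_obs(); print(o['tool_pos'],o['wrist_force'])
z=np.load('ga.npz');Rb,pb=z['Rb'],z['pb']; Tt=AA['B1']@Rb.T
for up in(.02,0,-.002): print(up,delta(AA['o1']-Tt@pb+[0,0,up],Tt))
E
```

```text
[ 0.53013741 -0.16028721  0.09075462] [ 0.98511043  0.07910058 -0.64067676]
0.02 (array([-0.002, -0.001, -0.001]), array([-1.22, -0.04,  2.21]))
0 (array([-0.002, -0.001, -0.001]), array([-2.16, -0.04,  3.97]))
-0.002 (array([-0.002, -0.001, -0.001]), array([-2.26, -0.04,  4.15]))
```

>>> move_arm:
  deltas: [0,0,0,-0.6,0,1.1,1,0,0,0,-1.2,0,2.2,1,0,0,0,-1.6,0,2.9,1,0,0,0,-1.9,0,3.5,1,0,0,0,-2.2,0,4.0,1,0,0,0,-2.2,0,4.0,1]

```text
time: 17.25
tool_pos: [0.5302, -0.161, 0.0463]
ee_rot: [3.14, -0.49, 0.848]
wrist_force: [-1.7, 0.0, 3.5]
width: 0.0239
finger_force: 30.0
```

>>> move_arm:
  deltas: [0,0,0,0,0,0,0.15,0,0,0,0,0,0,0.15,0,0,0,0,0,0,0.15,0,0,0,0,0,-3,0.15,0,0,0,0,0,-8,0.15,0,0,0,0,0,-13,0.15,0,0,0,0,0,-18,0.15,0,0,0,0,0,-18,0.15]

```text
time: 18.05
tool_pos: [0.4754, -0.2284, 0.2117]
ee_rot: [3.124, -0.487, 0.852]
wrist_force: [0.3, -0.5, 0.6]
width: 0.0398
finger_force: 0.0
```

```bash
python3 - <<'E'
from kin import *
s=snap('wrist'); P=wpts(s); o=s['obs'];print(o['tool_pos'],o['width'],o['joint_positions'].round(3)); save(s,'w7')
for k,c in dict(b=(.455,-.071),pk=(.498,-.110),a=(.542,-.148)).items():
    m=(abs(P[...,2]-.089)<.012)&(abs((P[...,:2]-np.array(c))@np.array([-.743,.669]))<.02)&(np.hypot(P[...,0]-c[0],P[...,1]-c[1])<.08)
    q=P[m]; print(k,m.sum(),rect(q),np.percentile(q[:,2],[10,50,90]), 'slope along',np.polyfit((q[:,:2]-c)@[.669,.743],q[:,2],1)[0].round(3))
q0=o['joint_positions']
m=(P[...,2]>.07)&(P[...,2]<.125)&(np.hypot(P[...,0]-.635,P[...,1]-.07)<.06); print('held',m.sum(),rect(P[m]) if m.sum() else '')
p,M=gp(HH,0,.14); q1=ik(p,M); print(p,q1.round(3),ok(q1),ok(ik(*gp(HH,0))))
pu=o['tool_pos']+[-.03,0,.08]; qu=ik(pu,rot(o['ee_rot'])); print('up',delta(pu,rot(o['ee_rot'])),ok(qu))
L=lambda a,b,n:[a+(b-a)*k for k in np.linspace(0,1,n+1)]
plan(L(qu,q1,4))
E
```

```text
[ 0.47539408 -0.22842991  0.21173709] 0.03980410391392244 [-0.877 -0.01   1.539  0.486  1.664 -0.121]
b 2359 (array([455.9, -71.2]), array([116.5,  25.2]), 47.9) [0.08460593 0.08904066 0.09015245] slope along 0.009
pk 2454 (array([ 498.3, -110.1]), array([116.3,  25. ]), 48.1) [0.08757414 0.08917423 0.09022286] slope along 0.008
a 2406 (array([ 541.1, -148.7]), array([116.1,  24.1]), 48.3) [0.08812198 0.08928588 0.09025118] slope along 0.008
held 969 (array([632.4,  65.5]), array([81.6, 24.9]), 53.8)
[ 0.56049967 -0.0333586   0.1283274 ] [-0.796  0.192  1.893  1.155  1.524 -0.538] True True
up (array([-0.006, -0.   , -0.002]), array([ 2.1 , -2.  , -8.39])) True
 [0.065, 0.19, -0.079] [3.38, -0.45, 7.81] deg 12.0 tcp [ 0.487 -0.176  0.239] q [-0.89 -0.01  1.55  0.66  1.75 -0.2 ]
 [0.032, 0.188, -0.039] [2.13, -0.5, 7.22] deg 11.0 tcp [ 0.519 -0.124  0.196] q [-0.86  0.06  1.67  0.83  1.68 -0.31]
 [-0.004, 0.174, -0.001] [0.83, -0.64, 6.41] deg 10.0 tcp [ 0.543 -0.075  0.16 ] q [-0.83  0.13  1.78  0.99  1.6  -0.43]
 [-0.037, 0.149, 0.032] [-0.5, -0.87, 5.4] deg 9.0 tcp [ 0.56  -0.033  0.128] q [-0.8   0.19  1.89  1.15  1.52 -0.54]
```

```bash
cat >> kin.py <<'E'
HH=dict(B0=body(U,-hd(54)),o0=np.array([.6335,.0675,.058]),B1=body(-hd(46.3),U),o1=np.array([.463,.2855,.047]),sx=1,ph=28)
def L(a,b,n): return [a+(b-a)*k for k in np.linspace(0,1,n+1)]
E
python3 - <<'E'
from kin import *
o=robot.get_obs()
p,M=gp(HH,0,.13); q1=ik(p,M); print(p,q1.round(3),ok(q1),ok(ik(*gp(HH,0))),ok(ik(*gp(HH,1))),ik(*gp(HH,1)).round(2))
T=rot(o['ee_rot']); pu=o['tool_pos']+[-.03,0,.08]; qu=ik(pu,T); print('up',delta(pu,T))
plan(L(qu,q1,2))
E
```

```text
[ 0.56707604 -0.02392473  0.13511134] [-0.739  0.125  1.872  1.081  1.465 -0.428] True True True [ 0.28 -0.19  2.05  0.31  0.88 -2.25]
up (array([0., 0., 0.]), array([ 2.  , -2.16, -8.02]))
 [0.072, 0.324, -0.106] [7.5, -1.19, 13.74] deg 20.0 tcp [ 0.523 -0.122  0.202] q [-0.83  0.03  1.66  0.79  1.65 -0.26]
 [-0.014, 0.272, 0.031] [2.47, -2.0, 12.2] deg 16.0 tcp [ 0.567 -0.024  0.135] q [-0.74  0.13  1.87  1.08  1.47 -0.43]
```

>>> move_arm:
  deltas: [0,0,0,2,-2.2,-8,0.15,0,0,0,2,-2.2,-8,0.15,0,0,0,2,-2.2,-8,-0.15]

```text
time: 18.4
tool_pos: [0.4446, -0.225, 0.2879]
ee_rot: [3.132, -0.488, 0.851]
wrist_force: [0.4, -0.9, -0.1]
width: 0.0446
finger_force: 0.0
```

>>> move_arm:
  deltas: [0.072,0.324,-0.106,7.5,-1.2,13.7,-0.15,0.072,0.324,-0.106,7.5,-1.2,13.7,-0.15,0.072,0.324,-0.106,7.5,-1.2,13.7,-0.15,0.072,0.324,-0.106,7.5,-1.2,13.7,-0.15,0.072,0.324,-0.106,7.5,-1.2,13.7,-0.15]

```text
time: 18.9
tool_pos: [0.5209, -0.1166, 0.1953]
ee_rot: [3.139, -0.813, 0.978]
wrist_force: [0.0, -0.3, 0.5]
width: 0.0542
finger_force: 0.0
```

>>> move_arm:
  deltas: [-0.014,0.272,0.031,2.5,-2,12.2,-0.15,-0.014,0.272,0.031,2.5,-2,12.2,-0.15,-0.014,0.272,0.031,2.5,-2,12.2,-0.15,-0.014,0.272,0.031,2.5,-2,12.2,-0.15,-0.014,0.272,0.031,2.5,-2,12.2,-0.15]

```text
time: 19.4
tool_pos: [0.5658, -0.0214, 0.134]
ee_rot: [-3.13, -1.084, 0.935]
wrist_force: [-0.1, 0.6, -0.6]
width: 0.0542
finger_force: 0.0
```

```bash
python3 - <<'E'
from kin import *
s=snap('wrist'); save(s,'w8'); P=wpts(s);o=s['obs']; print(o['tool_pos'],o['joint_positions'].round(3),o['width'])
c=HH['o0'][:2]; m=(P[...,2]>.045)&(P[...,2]<.125)&(np.hypot(P[...,0]-c[0],P[...,1]-c[1])<.06)
q=P[m]; print(m.sum(),'ztop',np.percentile(q[:,2],[50,98]),rect(q))
a=np.radians(54);X=q[:,:2]-c; print('along',np.percentile(X@[np.cos(a),np.sin(a)],[1,10,50,99]),'perp',np.percentile(X@[-np.sin(a),np.cos(a)],[2,50,98]))
p,M=gp(HH,0);print(delta(p,M))
# cradle from two fixed views
E
```

```text
[ 0.5658095  -0.02141202  0.13402585] [-0.737  0.126  1.875  1.082  1.467 -0.427] 0.05419752882051328
2634 ztop [0.11023771 0.11714091] (array([627.8,  58.9]), array([63.1, 24.3]), 54.0)
along [-0.04147255 -0.04084962 -0.03945195  0.01776584] perp [-0.01141105 -0.00016855  0.01125875]
(array([-0.003, -0.002, -0.002]), array([-0.03,  0.22, 12.9 ]))
```

View pics/w8.png

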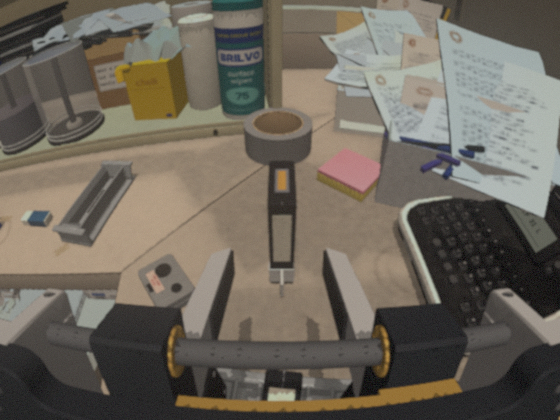

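The tagged cartridge is at (283,225), tag at its foot (281,275), centred between the fingers. I grasp now.

>>> move_arm:
  deltas: [0,0,0,0,0.2,4.5,-0.15,0,0,0,0,0.2,8.5,-0.15,0,0,0,0,0.2,11.5,-0.15,0,0,0,0,0.2,12.9,-0.15,0,0,0,0,0.2,12.9,-0.15,0,0,0,0,0.2,12.9,1,0,0,0,0,0.2,12.9,1,0,0,0,0,0.2,12.9,1]

```text
time: 20.25
tool_pos: [0.6334, 0.0697, 0.0731]
ee_rot: [-3.127, -1.085, 0.93]
wrist_force: [-0.3, -0.5, -0.1]
width: 0.0334
finger_force: 0.0
```

>>> move_arm:
  deltas: [0,0,0,0,0,0,1,0,0,0,0,0,0,1,0,0,0,0,0,0,1,0,0,0,0,0,0,1]

```text
time: 20.65
tool_pos: [0.6333, 0.0707, 0.0726]
ee_rot: [-3.125, -1.085, 0.929]
wrist_force: [-0.2, -2.6, 2.7]
width: 0.024
finger_force: 29.9
```

```bash
python3 - <<'E'
from kin import *
o=robot.get_obs(); q0=o['joint_positions']; print(o['tool_pos'],o['width'],o['finger_force'],q0.round(3))
T=rot(o['ee_rot']); o0=HH['o0']+.001*hd(54)
Rb=T.T@HH['B0']; pb=T.T@(o0-o['tool_pos']); np.savez('gh.npz',Rb=Rb,pb=pb); print('body in tool',pb.round(4))
Tt=HH['B1']@Rb.T; pt=lambda up: HH['o1']-Tt@pb+[0,0,up]
ql=ik(o['tool_pos']+[0,0,.05],T); q2=ik(pt(.10),Tt); qe=ik(pt(0),Tt); print(ok(ql),ok(q2),ok(qe),q2.round(2),qe.round(2))
Tm=fk(ql*.5+q2*.5,PAR)[1]; qm=ik([.53,.17,.26],Tm); print(ok(qm),qm.round(2))
plan([q0,ql]); plan(L(ql,qm,3)); plan(L(qm,q2,2))
E
```

```text
[0.63334562 0.07071429 0.0725571 ] 0.024025930602185074 29.883358776569366 [-0.497  0.257  1.874  1.204  1.222 -0.454]
body in tool [-0.0136  0.0021  0.0055]
True True True [ 0.28 -0.28  1.91  0.26  1.1  -2.16] [ 0.28 -0.18  2.04  0.31  0.88 -2.24]
True [-0.21 -0.15  1.65  0.68  1.49 -1.12]
 [0.0, 0.0, 0.0] [4.42, -0.04, -2.33] deg 0.0 tcp [0.633 0.071 0.123] q [-0.5   0.18  1.85  1.17  1.26 -0.35]
 [0.132, -0.09, -0.499] [5.05, -5.24, -0.23] deg 30.0 tcp [0.604 0.119 0.169] q [-0.4   0.07  1.78  1.    1.34 -0.61]
 [0.131, -0.074, -0.484] [5.91, -2.48, -1.52] deg 29.0 tcp [0.568 0.152 0.213] q [-0.3  -0.04  1.72  0.84  1.41 -0.86]
 [0.129, -0.065, -0.465] [5.53, -0.08, -3.05] deg 28.0 tcp [0.53 0.17 0.26] q [-0.21 -0.15  1.65  0.68  1.49 -1.12]
 [0.161, -0.042, -0.722] [5.13, -2.67, 7.55] deg 42.0 tcp [0.494 0.227 0.193] q [ 0.04 -0.22  1.78  0.47  1.29 -1.64]
 [0.134, -0.007, -0.788] [5.24, 2.49, 5.12] deg 46.0 tcp [0.454 0.274 0.145] q [ 0.28 -0.28  1.91  0.26  1.1  -2.16]
```

>>> move_arm:
  deltas: [0,0,0,4.4,0,-2.3,1,0,0,0,4.4,0,-2.3,1]

```text
time: 20.85
tool_pos: [0.6361, 0.0703, 0.1275]
ee_rot: [-3.141, -1.088, 0.944]
wrist_force: [0.6, -0.6, 0.4]
width: 0.0239
finger_force: 29.9
```

>>> move_arm:
  deltas: [0.132,-0.09,-0.499,5,-5.2,-0.2,1,0.132,-0.09,-0.499,5,-5.2,-0.2,1,0.132,-0.09,-0.499,5,-5.2,-0.2,1,0.132,-0.09,-0.499,5,-5.2,-0.2,1]

```text
time: 21.25
tool_pos: [0.604, 0.1195, 0.1675]
ee_rot: [2.597, -0.847, 1.758]
wrist_force: [-0.0, -0.1, -1.1]
width: 0.0237
finger_force: 29.9
```

>>> move_arm:
  deltas: [0.131,-0.074,-0.484,5.9,-2.5,-1.5,1,0.131,-0.074,-0.484,5.9,-2.5,-1.5,1,0.131,-0.074,-0.484,5.9,-2.5,-1.5,1,0.131,-0.074,-0.484,5.9,-2.5,-1.5,1]

```text
time: 21.65
tool_pos: [0.5683, 0.1525, 0.212]
ee_rot: [2.445, -0.499, 2.206]
wrist_force: [0.4, -0.4, -1.7]
width: 0.024
finger_force: 29.9
```

>>> move_arm:
  deltas: [0.129,-0.065,-0.465,5.5,-0.1,-3,1,0.129,-0.065,-0.465,5.5,-0.1,-3,1,0.129,-0.065,-0.465,5.5,-0.1,-3,1,0.129,-0.065,-0.465,5.5,-0.1,-3,1]

```text
time: 22.05
tool_pos: [0.5301, 0.1711, 0.2583]
ee_rot: [2.466, -0.153, 2.539]
wrist_force: [0.2, 0.2, -0.7]
width: 0.0239
finger_force: 29.9
```

```bash
python3 - <<'E'
from kin import *
o=robot.get_obs(); q0=o['joint_positions']; print(o['tool_pos'],o['width'],q0.round(3))
s=snap('wrist'); P=wpts(s); c=HH['o1']
m=(P[...,2]>.018)&(P[...,2]<.04)&(np.hypot(P[...,0]-c[0],P[...,1]-c[1])<.1); print('cradle wrist',m.sum(),rect(P[m]) if m.sum()>5 else '')
g=np.load('gh.npz');Rb=g['Rb'];pb=g['pb'];pb[1]=0
# body Y exactly along tool -y
ang=np.arctan2(Rb[0,2],-Rb[2,2]); Zb=np.array([Rb[0,2],0,Rb[2,2]]);Zb/=np.linalg.norm(Zb);Yb=np.array([0,-1.,0]);Rb=np.column_stack([np.cross(Yb,Zb),Yb,Zb])
print((Rb-g['Rb']).round(3)); np.savez('gh.npz',Rb=Rb,pb=pb)
Tt=HH['B1']@Rb.T; q2=ik(HH['o1']-Tt@pb+[0,0,.10],Tt); plan(L(q0,q2,2))
E
```

```text
[0.53007668 0.1710553  0.25833272] 0.023867488278975856 [-0.204 -0.151  1.656  0.674  1.488 -1.124]
cradle wrist 2090 (array([465.7, 289.6]), array([153.7,  58.4]), 46.3)
[[ 0.     0.006 -0.   ]
 [ 0.008 -0.     0.001]
 [-0.    -0.005 -0.   ]]
 [0.159, -0.04, -0.724] [5.23, -2.59, 7.47] deg 43.0 tcp [0.493 0.229 0.193] q [ 0.04 -0.21  1.78  0.47  1.29 -1.65]
 [0.132, -0.006, -0.788] [5.27, 2.55, 5.07] deg 46.0 tcp [0.453 0.275 0.145] q [ 0.28 -0.28  1.91  0.27  1.1  -2.17]
```

>>> move_arm:
  deltas: [0.159,-0.04,-0.724,5.2,-2.6,7.5,1,0.159,-0.04,-0.724,5.2,-2.6,7.5,1,0.159,-0.04,-0.724,5.2,-2.6,7.5,1,0.159,-0.04,-0.724,5.2,-2.6,7.5,1,0.159,-0.04,-0.724,5.2,-2.6,7.5,1,0.159,-0.04,-0.724,5.2,-2.6,7.5,1]

```text
time: 22.7
tool_pos: [0.4928, 0.2286, 0.1905]
ee_rot: [2.671, 0.279, 3.118]
wrist_force: [0.6, 0.6, -0.9]
width: 0.0239
finger_force: 29.9
```

>>> move_arm:
  deltas: [0.132,-0.006,-0.788,5.3,2.6,5.1,1,0.132,-0.006,-0.788,5.3,2.6,5.1,1,0.132,-0.006,-0.788,5.3,2.6,5.1,1,0.132,-0.006,-0.788,5.3,2.6,5.1,1,0.132,-0.006,-0.788,5.3,2.6,5.1,1,0.132,-0.006,-0.788,5.3,2.6,5.1,1,0.132,-0.006,-0.788,5.3,2.6,5.1,1]

```text
time: 23.4
tool_pos: [0.4525, 0.275, 0.1432]
ee_rot: [3.134, 0.484, -2.344]
wrist_force: [-0.3, -0.3, -1.3]
width: 0.0236
finger_force: 29.9
```

```bash
echo "HH['o1']=np.array([.463,.2865,.047])" >> kin.py; python3 - <<'E'
from kin import *
o=robot.get_obs(); print(o['tool_pos'],o['joint_positions'].round(2),o['width'])
g=np.load('gh.npz');Rb,pb=g['Rb'],g['pb']; Tt=HH['B1']@Rb.T
for up in(.1,.045,0): print(up,delta(HH['o1']-Tt@pb+[0,0,up],Tt))
s=snap('wrist'); save(s,'w9')
E
```

```text
[0.45250514 0.27500527 0.14324453] [ 0.28 -0.28  1.91  0.27  1.1  -2.17] 0.023633867659897757
0.1 (array([ 0.003, -0.002, -0.009]), array([-0.19,  0.04, -0.15]))
0.045 (array([ 0.003, -0.002, -0.009]), array([ 2.36, -0.  ,  4.72]))
0 (array([ 0.003, -0.002, -0.009]), array([ 4.46, -0.03,  8.7 ]))
```

View pics/w9.png

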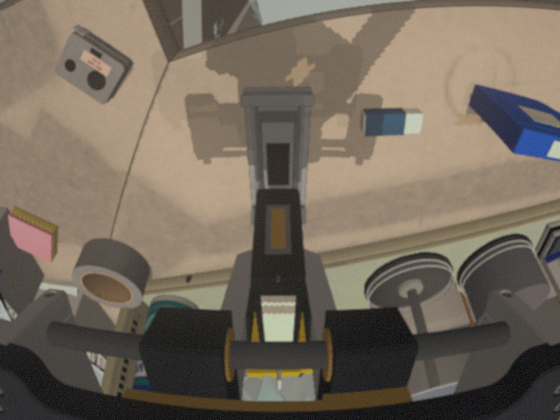

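>>> move_arm:
  deltas: [0,0,-0.009,1.2,0,2.4,1,0,0,-0.009,2.4,0,4.7,1,0,0,-0.009,2.4,0,4.7,1,0,0,-0.009,2.4,0,4.7,1]

```text
time: 23.85
tool_pos: [0.4537, 0.2756, 0.0915]
ee_rot: [3.14, 0.485, -2.331]
wrist_force: [0.0, 0.4, -1.2]
width: 0.0235
finger_force: 29.9
```

```bash
python3 - <<'E'
from kin import *
o=robot.get_obs(); print(o['tool_pos'],o['wrist_force'])
g=np.load('gh.npz');Rb,pb=g['Rb'],g['pb']; Tt=HH['B1']@Rb.T
for up in(.02,0): print(up,delta(HH['o1']-Tt@pb+[0,0,up],Tt),(HH['o1']-Tt@pb+[0,0,up]).round(4))
E
```

```text
[0.45365057 0.27555345 0.09154336] [ 0.01224876  0.44772619 -1.23966861]
0.02 (array([ 0.002, -0.001,  0.002]), array([1.23, 0.08, 2.3 ])) [0.453  0.276  0.0655]
0 (array([ 0.002, -0.001,  0.002]), array([2.16, 0.08, 4.07])) [0.453  0.276  0.0455]
```

>>> move_arm:
  deltas: [0,0,0,0.6,0.1,1.1,1,0,0,0,1.2,0.1,2.2,1,0,0,0,1.6,0.1,2.9,1,0,0,0,1.9,0.1,3.5,1,0,0,0,2.2,0.1,4.0,1,0,0,0,2.2,0.1,4.0,1]

```text
time: 24.45
tool_pos: [0.4532, 0.2762, 0.047]
ee_rot: [-3.14, 0.488, -2.328]
wrist_force: [0.3, 0.1, -0.1]
width: 0.0239
finger_force: 30.0
```

>>> move_arm:
  deltas: [0,0,0,0.1,0,0.2,1,0,0,0,0.15,0,0.3,1,0,0,0,0.15,0,0.3,1]

```text
time: 24.75
tool_pos: [0.4545, 0.2768, 0.047]
ee_rot: [-3.138, 0.491, -2.327]
wrist_force: [-8.7, -6.2, 15.1]
width: 0.024
finger_force: 30.0
```

>>> move_arm:
  deltas: [0,0,0,0,0,0,0.15,0,0,0,0,0,0,0.15,0,0,0,0,0,0,0.15,0,0,0,0,0,-3,0.15,0,0,0,0,0,-8,0.15,0,0,0,0,0,-13,0.15,0,0,0,0,0,-16,0.15,0,0,0,0,0,-16,0.15]

```text
time: 25.55
tool_pos: [0.4033, 0.2216, 0.1904]
ee_rot: [-3.133, 0.495, -2.326]
wrist_force: [0.2, 0.3, -0.3]
width: 0.0399
finger_force: 0.0
```

```bash
python3 - <<'E'
from kin import *
s=snap('wrist'); P=wpts(s); o=s['obs'];print(o['tool_pos'],o['width'],o['joint_positions'].round(3)); save(s,'w10')
c=HH['o1'][:2]; e=hd(46.3)[:2]; n=np.array([-e[1],e[0]])
X=(P[...,:2]-c)@e; Y=(P[...,:2]-c)@n
m=(abs(P[...,2]-.089)<.015)&(abs(Y)<.02)&(abs(X)<.08)
q=P[m]; print(m.sum(),rect(q),np.percentile(q[:,2],[10,50,90]),'slopes',np.polyfit(X[m],q[:,2],1)[0].round(3),np.polyfit(Y[m],q[:,2],1)[0].round(3),'X',np.percentile(X[m],[1,99]),'Y',np.percentile(Y[m],[1,99]))
m=(P[...,2]>.018)&(P[...,2]<.04)&(abs(X)<.1)&(abs(Y)<.045); print('cradle',rect(P[m]),np.percentile(X[m],[1,99]),np.percentile(Y[m],[1,99]))
E
```

```text
[0.40330247 0.22162241 0.19043298] 0.039895843211825016 [ 0.156 -0.481  1.955  0.302  1.273 -2.259]
2067 (array([462.8, 286.2]), array([117.2,  25. ]), 46.0) [0.08505034 0.08952054 0.09036953] slopes 0.047 -0.002 X [-0.05763262  0.05540888] Y [-0.01180894  0.0117034 ]
cradle (array([465.5, 289.8]), array([154.3,  57.5]), 46.4) [-0.07235035  0.07860927] [-0.02713764  0.02791425]
```

View pics/w10.png

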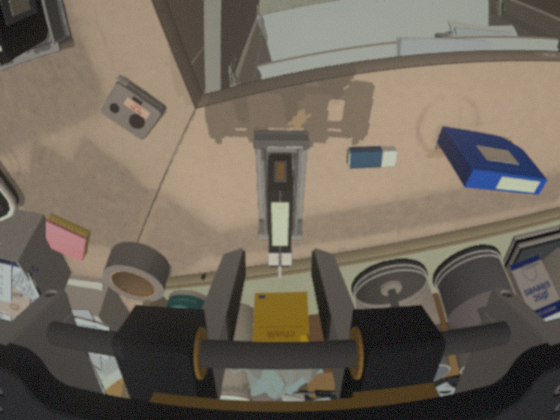

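The tagged cartridge is in the cradle: label edge at (280,200), tag at the far end, cut end towards the robot. I check tilt robustly, with the tag left out.

```bash
python3 - <<'E'
from kin import *
def bins(P,c,e,nm):
    n=np.array([-e[1],e[0]]); X=(P[...,:2]-c)@e; Y=(P[...,:2]-c)@n
    m=(abs(P[...,2]-.089)<.02)&(abs(Y)<.009)
    print(nm,[(int(x*1000),round(float(np.median(P[m&(abs(X-x)<.006)][:,2]))*1 if 0 else float(np.median(P[m&(abs(X-x)<.006)][:,2])),4),int((m&(abs(X-x)<.006)).sum())) for x in np.arange(-.05,.051,.0167)])
s=snap('wrist'); bins(wpts(s),HH['o1'][:2],hd(46.3)[:2],'wrist held')
for v in('top','side'):
    s=snap(v); P=pts(s); b=np.array([-.002,0])if v=='top' else np.array([.001,-.002])
    bins(P,HH['o1'][:2]+b,hd(46.3)[:2],v+' held')
    for k,c in dict(b=(.456,-.071),pk=(.4985,-.110),a=(.541,-.1485)).items(): bins(P,np.array(c)+b,hd(48)[:2],v+' '+k)
E
```

```text
wrist held [(-50, 0.0893, 211), (-33, 0.0898, 167), (-16, 0.0898, 160), (0, 0.0899, 138), (16, 0.0899, 108), (33, 0.0902, 168), (50, 0.0901, 81)]
top held [(-50, 0.0901, 23), (-33, 0.0912, 21), (-16, 0.0886, 24), (0, 0.0901, 24), (16, 0.0906, 23), (33, 0.0907, 22), (50, 0.0908, 20)]
top b [(-50, 0.0894, 24), (-33, 0.0908, 25), (-16, 0.0902, 24), (0, 0.0906, 26), (16, 0.0908, 23), (33, 0.0904, 22), (50, 0.0905, 21)]
top pk [(-50, 0.0902, 26), (-33, 0.0899, 24), (-16, 0.091, 22), (0, 0.09, 24), (16, 0.0892, 22), (33, 0.0899, 24), (50, 0.0903, 24)]
top a [(-50, 0.0899, 23), (-33, 0.088, 24), (-16, 0.0901, 24), (0, 0.0893, 24), (16, 0.0902, 25), (33, 0.0905, 24), (50, 0.0894, 24)]
side held [(-50, 0.0849, 19), (-33, 0.0889, 13), (-16, 0.0873, 13), (0, 0.0873, 12), (16, 0.0871, 12), (33, 0.0907, 22), (50, 0.0926, 15)]
side b [(-50, 0.0878, 23), (-33, 0.0872, 22), (-16, 0.0867, 24), (0, 0.0882, 21), (16, 0.0876, 22), (33, 0.0879, 20), (50, 0.0867, 18)]
side pk [(-50, 0.0868, 32), (-33, 0.0874, 23), (-16, 0.0875, 20), (0, 0.0877, 21), (16, 0.0874, 23), (33, 0.0877, 24), (50, 0.0869, 22)]
side a [(-50, 0.0867, 36), (-33, 0.0877, 23), (-16, 0.0867, 22), (0, 0.0881, 22), (16, 0.0876, 22), (33, 0.087, 22), (50, 0.087, 20)]
```

```bash
python3 -c "
from bench import robot
print(robot.close_job())"
```

```text
the job is handed in; nothing more can be done
None
```

I packed both plain cartridges in the carrier's outer bays and the tagged one in the cradle. All measured level, at the packed one's height and with the cut ends at the wedges. The job was handed in with about 26 s of arm time used, and no verdict was returned.

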